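Probe a marble display cylinder, close it with nested lids, lift off the cap

ROBOT

A 6-joint arm with a two-finger parallel gripper is mounted at the origin on the work surface. World frame = base frame: x ahead of the robot, y to its left, z up, the work surface at z = 0. Lengths are in m, angles in rad, forces in N, time in s.
With the tool pointing down it reaches from about 0.35 to 0.775 m from the base axis. Payload 5.5 kg.
Tool frame: the origin (TCP) lies midway between the tips of the shut fingers; the grasp point (between the pads) lies 19 mm behind it (env.tcp_to_grasp is the distance from the TCP to the grasp point, in m); z points along the fingers, y is the direction in which the jaws open and shut (so a half turn about z gives the same grasp; the last joint's range is limited). The gripper opens to 85 mm and grips with 20 to 120 N. Pads are 22 mm wide; open, the fingers measure 114 mm over their backs; the gripper's body (76 mm by 85 mm) begins 54 mm behind the grasp point. The pads swing forward as they close: fully open they stand 13 mm farther back than shut.
Start: joints at [1.092, 0.313, 0.046, 1.304, 0, 1.431], TCP at [0.191, 0.542, 0.231] pointing down, gripper open.
Joint ranges: [-2.76, 2.76], [-0.86, 1.69], [-1.03, 1.26], [-2.2, 2.34], [-1.47, 1.5], [-3.14, 3.14]. Speed limits (rad/s): [2.57, 2.57, 3.14, 3.14, 3.14, 3.14].

INTERFACE

Orientations are given as a unit quaternion [w, x, y, z].
In Python, from workcell import get_state, viewer, hand_in, finder, env gives the robot as it stands.
- The arm moves only by the tool arm_command, never from a script. Its argument "motion" is a list of rows, each an object of numbers: "x", "y", "z": the shift along the tool's x, y, z in mm; "rx", "ry", "rz": the turn, a rotation vector about the tool's x, y, z in degrees; "hand": the closure, from -1 (fully open) to 1 (shut). A call has 1 to 10 rows; each row is the pose to reach, as a shift and turn from the pose commanded when the call began, along the tool's axes at that moment; what a row does not reach only later rows make up. A row lasts 1/8 s, in which the tool goes at most 62.5 mm and 10.7 degrees, less where a joint would pass 70% of its speed; a pose out of reach is approached as far as the arm can. A call with a gripper value outside its range is refused whole. The fingers move at their own pace and stop on an object; "force" is the grip in N (left out, the last holds). Time passes only in rows, so rows that repeat a pose let the fingers close. It gives the time, the measured TCP pose, the force and the opening at its end, in the units of the state.
- get_state(): the state, without advancing time (a new reading comes with each control period).
- viewer.read_camera(name): name is "scene" or "top"; returns a dict with "image" (480x640x3 uint8, red, green, blue), "z_map" (480x640 float32, m along the optical axis (not along the pixel's ray), 0 where there is no reading), "intrinsics" (3x3 intrinsics, pixels), "k1" (the pictures are not rectified: a ray, as slopes to the right and down, at radius r is drawn at 1 + k1 r^2 times it, then the intrinsics apply), "rvec" (rotation vector, rad) and "tvec" (3), from world to camera coordinates, as OpenCV has them. Camera axes: x right, y down, z forward; pixel columns grow to the right and rows downward; lengths in m; the calibration is good to about 2 mm. A picture is of the moment at which its call begins.
- hand_in(): hands the job in, once; it reports no verdict.
Trained networks look in a picture, given as the dict that the camera call returned (one of the last four; its "shot" number tells which), for a name from the list of things; names that differ only in an ending like _2 or _b are one class to them, and where a whole thing is asked for, a point or a joint stands for the part that bears it (a point fixed in the world has none). Each returns a list of dicts, best first, with "score" (0 to 1); they miss things now and then, are a little off and sometimes report something else, mostly with a low value. They report only what shows in the picture. A call takes as long as a camera call. They do not tell look-alikes from the thing itself.
- finder.find_in(picture, query): "at" ([column, row] in pixels, amid what is visible of it).
- finder.masks_of(picture, query): "region" (480x640 bool, what is visible of it) and "at" ([column, row] in pixels, amid what is visible of it).
The state is a dict: "clock": time; "joint_pos": joint angles; "qvel": joint speeds; "tau": joint torques, N m; "tcp_pos": TCP position; "orientation": TCP orientation; "wrist_force": force on the tool from outside, world axes, zero at the start; "ft_torque": the same for the moment, N m; "finger_gap": finger opening in m.
Only numpy, scipy, OpenCV 4.12 (cv2) and the standard library are available. Lean on these libraries where they do the work, as an engineer would, in place of code of your own. Each camera call takes 0.05 s, during which the arm holds its last target.

TASK

Take the orange air probe from its stand, hold its tip steady well inside the open mouth of the glass display cylinder for about a second without touching the glass or the marble, and put the probe back upright in its stand. Then carry the nested lids together by the brass stem of the inner lid, lower them level onto the cylinder and keep hold until the inner lid is fully seated in the mouth; let go, take the outer cap by its black collar and lift it straight off, leaving the inner lid seated and undisturbed. Finish still holding the outer cap level in the air, clear above the brass stem, and leave the dish, ring gauge and loupe where they are.

Things in the scene. Friction and masses are not known exactly. Their poses are not given: they have to be found in the camera images.
- display: display cylinder, fixed: nickel base 110 mm across, 20 mm high (origin: centre of its underside), then a clear glass tube 90 mm outside, 82 mm inside; nickel rim band 91 mm outside, 82 mm inside, top 100 mm above the origin. Open at the top. A fixed ruby marble 22 mm across stands on the axis inside, its top 51 mm above the origin. z is up.
- display_rim (a point): centre of the mouth of the display cylinder, at the height of the top of its rim; z is up
- block: walnut pedestal block, 120 x 120 x 30 mm, fixed; origin at the centre of its underside. The nested lids start on the middle of its top.
- inner_lid: inner lid, 0.2 to 0.4 kg; origin: centre of its underside, z up. Green glass plug 75 mm across (66 mm at the bottom) from 0 to 10 mm, green glass flange 92 mm across to 15 mm, round brass stem 18 mm across to 78 mm. Seated, the flange lies on the rim: origin 10 mm below display_rim. The stem's top 28 mm stand out above the cap's collar; lifted there it carries both lids.
- outer_lid: outer cap, 0.15 to 0.3 kg, resting loosely on the inner lid's flange; origin on its axis, underside of its plate (15 mm above the inner lid's origin), z up. Nickel plate 110 mm across, 5 mm thick; skirt 104 mm inside, down to -13 mm; black round collar 40 mm across from 5 to 35 mm, to grip. The stem passes through its 24 mm hole and is cleared when the cap is raised 63 mm.
- probe: air probe standing upright in its stand, about 90 g, round; origin at its lower tip, z up along it. Steel shaft 9 mm across from 0 to 58 mm, a grey shoulder disc 38 mm across from 58 to 64 mm, an orange handle 20 mm across from 64 to 119 mm.
- stand: probe stand, fixed: aluminium foot 84 mm across and 8 mm high with a post 52 mm across up to 70 mm; origin at the centre of its underside, z up. A 20 mm vertical hole in the post takes the probe's shaft; the probe's shoulder rests on the post's top and its tip then is 12 mm above the origin.
- stand_top (a point): centre of the stand's hole at the top of its post, 70 mm above the shelf
- dish: white ceramic palette dish, 110 mm across, 22 mm high, loose; origin at the centre of its underside. Leave it alone.
- ring_gauge: steel ring gauge, ring 68 mm across and 12 mm high with a flat grip 81 mm long from the ring's centre along -x, loose; origin at the centre of the ring's underside. Leave it alone.
- loupe: blue eye loupe, 42 mm across, 34 mm high, loose; origin at the centre of its underside. Leave it alone.
There are look-alikes about, which are no part of the job. What is shaped like the outer_lid but blue or pink is not meant.

How it is judged:
By the outcome, as a careful person would: the job done as asked, in the order asked, and still so for the second after the job is handed in, while the arm keeps its last pose, push and grip.
It also fails if it takes over 61 s, if anything falls off the work surface, if the arm or the gripper's body presses on something with over 40 N, if the wrist force passes 120 N, or if a joint passes its speed limit or range.

## Working session

There is one attempt and no reset: what is moved stays moved. The work goes in short steps, Python scripts to look and compute and a tool call to move; the robot and the scene stay as the last step left them, time stands still between calls to the robot, and variables do not carry over. Pictures are saved under pics/ and viewed, and the job is handed in when it is done.

Besides the shell and the picture viewer there is one more tool, called as a command line: name --argument value ..., lists and objects as JSON in quotes. arm_command: Moves the arm, as the interface text tells. Its arguments: {"type":"object","properties":{"motion":{"type":"array","items":{"type":"object","properties":{"x":{"type":"number"},"y":{"type":"number"},"z":{"type":"number"},"rx":{"type":"number"},"ry":{"type":"number"},"rz":{"type":"number"},"hand":{"type":"number"}}}},"force":{"type":"number"}},"required":["motion"]}

```bash
ls; mkdir -p pics; python3 - <<'E'
from workcell import get_state, viewer, hand_in, finder, env
import cv2,numpy as np,pickle
print(get_state()); print(env.tcp_to_grasp)
for n in ("scene","top"):
    p=viewer.read_camera(n); pickle.dump(p,open(f"pics/{n}0.pkl","wb"))
    cv2.imwrite(f"pics/{n}0.png",p["image"][:,:,::-1])
    print(n,p["intrinsics"],p["k1"],p["rvec"],p["tvec"],p.get("shot"))
    for q in "display block inner_lid outer_lid probe stand dish ring_gauge loupe".split():
        r=finder.find_in(p,q)
        print(q,[(np.round(d["at"]).tolist(),round(d["score"],2)) for d in r][:4])
E
```

```text
pics
{'clock': 0.0, 'joint_pos': array([ 1.09238426e+00,  3.13976947e-01,  4.49930783e-02,  1.30360187e+00,
       -1.15072602e-05,  1.43118491e+00]), 'qvel': array([ 0.00199633,  0.00034899, -0.00120827, -0.0018379 ,  0.00157853,
        0.00045011]), 'tau': array([ 3.48142326e-03, -4.80632007e+01,  2.98529631e+01,  1.91491912e-02,
        9.15523060e-05,  2.42643367e-06]), 'tcp_pos': array([0.19088843, 0.54185397, 0.23042798]), 'orientation': array([-2.66614183e-04,  1.68591215e-01,  9.85685651e-01, -8.54076656e-04]), 'wrist_force': array([-0.68070613,  0.9058539 , -0.68868907]), 'ft_torque': array([0.02367526, 0.0028475 , 0.04242457]), 'finger_gap': 0.08531096063265556}
0.0187
scene [[520.97434137   0.         311.65591552]
 [  0.         520.97434137 242.21600454]
 [  0.           0.           1.        ]] 0.05361722113752729 [ 1.21728601  2.5139449  -0.74821429] [ 0.24926983 -0.34165448  1.50631361] 1
display [([212.0, 181.0], 0.65)]
block [([373.0, 308.0], 0.6), ([214.0, 182.0], 0.32)]
inner_lid [([370.0, 276.0], 0.68)]
outer_lid [([368.0, 289.0], 0.98), ([395.0, 221.0], 0.95),
[... 262 characters left out ...]
19.79974958   0.         317.62670265]
 [  0.         519.79974958 236.99806398]
 [  0.           0.           1.        ]] 0.02639386424802481 [ 2.00745001 -2.2142106   0.23801136] [0.11637269 0.54633059 1.15358339] 2
display [([247.0, 293.0], 0.64), ([239.0, 269.0], 0.61), ([446.0, 247.0], 0.57)]
block [([252.0, 289.0], 0.69), ([238.0, 266.0], 0.24)]
inner_lid [([238.0, 265.0], 0.55)]
outer_lid [([175.0, 236.0], 0.72), ([169.0, 318.0], 0.6), ([240.0, 272.0], 0.59), ([278.0, 359.0], 0.56)]
probe [([344.0, 233.0], 0.61)]
stand [([340.0, 243.0], 0.79)]
dish [([237.0, 184.0], 0.91)]
ring_gauge [([407.0, 160.0], 0.9), ([251.0, 289.0], 0.4)]
loupe [([331.0, 317.0], 0.49), ([338.0, 244.0], 0.25)]
```

View pics/scene0.png

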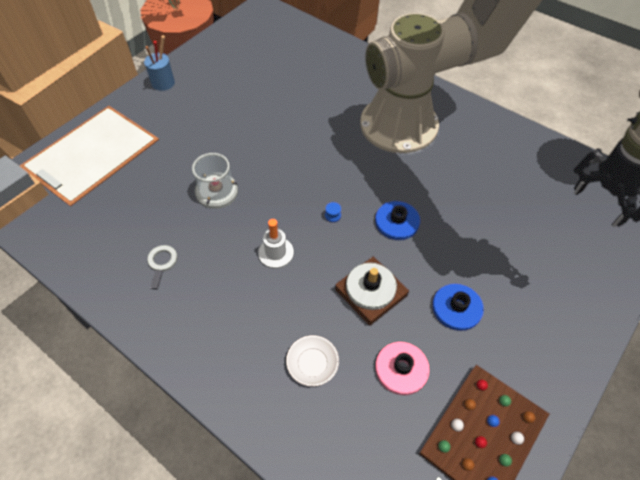

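View pics/top0.png

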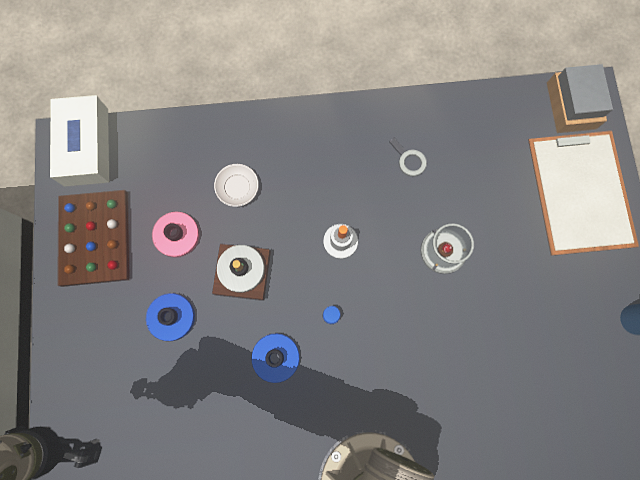

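The scene view shows the display at (212,181), the stand with the orange probe at (274,245), and the nested lids on the walnut block at (372,288). The blue and pink caps are look-alikes. In the top view the same things are at (447,247), (341,238) and (240,268).

```bash
cat > h.py <<'E'
import numpy as np,cv2
from scipy.optimize import least_squares
def cam(p):
    R=cv2.Rodrigues(np.array(p["rvec"],float))[0]; return R,np.array(p["tvec"],float).ravel()
def rays(p,uv):
    uv=np.asarray(uv,float).reshape(-1,2);K=p["intrinsics"]
    d=np.c_[(uv[:,0]-K[0,2])/K[0,0],(uv[:,1]-K[1,2])/K[1,1]]
    u=d.copy()
    for _ in range(20): u=d/(1+p["k1"]*(u**2).sum(1,keepdims=True))
    return u
def cloud(p):
    z=p["z_map"];h,w=z.shape;g=np.stack(np.meshgrid(np.arange(w),np.arange(h)),-1)
    s=rays(p,g).reshape(h,w,2);R,t=cam(p)
    X=np.dstack([s*z[...,None],z])
    W=(X-t)@R
    W[z<=0]=np.nan
    return W
def onplane(p,uv,zw):
    s=rays(p,uv);R,t=cam(p);d=np.c_[s,np.ones(len(s))]@R;c=-R.T@t
    return c+d*((zw-c[2])/d[:,2])[:,None]
def proj(p,X):
    R,t=cam(p);c=np.atleast_2d(X)@R.T+t;s=c[:,:2]/c[:,2:];s=s*(1+p["k1"]*(s**2).sum(1,keepdims=True))
    K=p["intrinsics"];return s*[K[0,0],K[1,1]]+[K[0,2],K[1,2]]
def fitc(P,r=None):
    c0=np.r_[P[:,:2].mean(0)]
    if r is None:
        f=least_squares(lambda q:np.hypot(P[:,0]-q[0],P[:,1]-q[1])-q[2],np.r_[c0,.04],loss="soft_l1",f_scale=.002)
    else: f=least_squares(lambda q:np.hypot(P[:,0]-q[0],P[:,1]-q[1])-r,c0,loss="soft_l1",f_scale=.002)
    return f.x
E
python3 - <<'E'
from h import *
import pickle
for n in ("scene","top"):
    p=pickle.load(open(f"pics/{n}0.pkl","rb"));W=cloud(p)
    seeds={"display":((212,181),(447,247)),"stand":((274,245),(341,240)),"lids":((372,288),(240,268))}
    for k,s in seeds.items():
        u,v=s[n=="top"];w=W[v-32:v+33,u-32:v*0+u+33].reshape(-1,3);w=w[np.isfinite(w).all(1)]
        hst=np.histogram(w[:,2],np.arange(-.01,.16,.005))
        print(n,k,[(round(b*1000),int(c)) for c,b in zip(*hst) if c])
    print(n,"table z", np.nanmedian(W[300:340,60:130,2]) if n=="scene" else np.nanmedian(W[120:150,300:360,2]))
for n in ("scene","top"):
    p=pickle.load(open(f"pics/{n}0.pkl","rb"));im=p["image"]
    out=[]
    for s in seeds.values():
        u,v=s[n=="top"];out.append(cv2.resize(im[v-33:v+33,u-33:u+33],(264,264),interpolation=cv2.INTER_CUBIC))
    cv2.imwrite(f"pics/crop_{n}.png",np.hstack(out)[:,:,::-1])
a=np.vstack([cv2.imread(f"pics/crop_{n}.png") for n in ("scene","top")]);cv2.imwrite("pics/crops.png",a)
E
```

```text
scene display [(-10, 121), (-5, 1515), (0, 673), (5, 65), (10, 105), (15, 197), (20, 104), (25, 74), (30, 76), (35, 84), (40, 76), (45, 93), (50, 90), (55, 82), (60, 95), (65, 86), (70, 98), (75, 88), (80, 95), (85, 99), (90, 93), (95, 159), (100, 40), (105, 1)]
scene stand [(-10, 159), (-5, 2124), (0, 930), (5, 279), (10, 50), (15, 21), (20, 27), (25, 22), (30, 24), (35, 27), (40, 21), (45, 32), (50, 18), (55, 30), (60, 30), (65, 106), (70, 89), (75, 56), (80, 11), (85, 11), (90, 10), (95, 11), (100, 15), (105, 9), (110, 10), (115, 10), (120, 13), (125, 37), (130, 21)]
scene lids [(-10, 44), (-5, 1005), (0, 491), (5, 49), (10, 55), (15, 57), (20, 75), (25, 456), (30, 209), (35, 43), (40, 78), (45, 920), (50, 393), (55, 26), (60, 23), (65, 18), (70, 36), (75, 112), (80, 30), (85, 10), (90, 10), (95, 11), (100, 13), (105, 43), (110, 1)]
scene table z -0.002279126263824977
top display [(-10, 45), (-5, 1033), (0, 1068), (5, 85), (10, 94), (15, 370), (20, 336), (25, 143), (30, 79), (35, 52), (40, 69), (45, 81), (50, 72), (55, 49), (60, 45), (65, 54), (70, 41), (75, 61), (80, 55), (85, 63), (90, 47), (95, 151), (100, 116)]
top stand [(-10, 65), (-5, 1481), (0, 1674), (5, 390), (10, 120), (15, 10), (20, 9), (25, 7), (30, 10), (35, 8), (40, 9), (45, 10), (50, 9), (55, 11), (60, 7), (65, 74), (70, 126), (75, 74), (80, 10), (85, 5), (90, 3), (95, 6), (100, 5), (105, 3), (110, 5), (115, 2), (120, 7), (125, 21), (130, 40), (135, 3)]
top lids [(-10, 38), (-5, 758), (0, 717), (5, 56), (10, 20), (15, 21), (20, 45), (25, 418), (30, 367), (35, 27), (40, 38), (45, 766), (50, 663), (55, 31), (60, 10), (65, 9), (70, 16), (75, 87), (80, 58), (85, 6), (90, 5), (95, 2), (100, 5), (105, 41), (110, 7)]
top table z 0.0001833231901843796
```

View pics/crops.png

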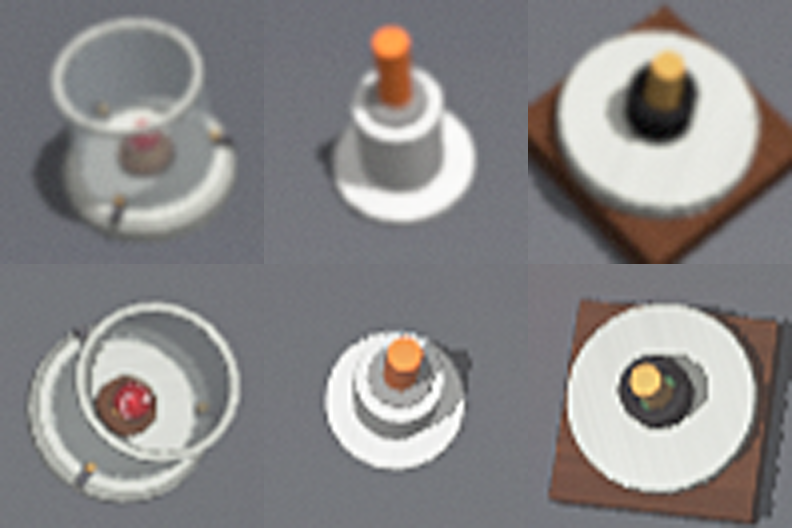

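```bash
cat > meas.py <<'E'
from h import *
def layer(p,seed,zw,lo,hi,r,rad=40,colour=None):
    """mask of cloud points in [lo,hi] near seed -> min enclosing contour -> circle fit on plane zw"""
    W=cloud(p);m=np.isfinite(W[...,2])&(W[...,2]>lo)&(W[...,2]<hi)&(np.hypot(W[...,0]-seed[0],W[...,1]-seed[1])<rad/1000)
    if colour is not None: m&=colour
    m=m.astype(np.uint8)
    cs,_=cv2.findContours(m,cv2.RETR_EXTERNAL,cv2.CHAIN_APPROX_NONE)
    c=max(cs,key=len)[:,0,:].astype(float)
    P=onplane(p,c,zw)
    q=fitc(P);e=np.hypot(*(P[:,:2]-q[:2]).T)-q[2]
    return q,e.std(),len(c)
E
python3 - <<'E'
from meas import *
import pickle
guess={}
for n in ("scene","top"):
    p=pickle.load(open(f"pics/{n}0.pkl","rb"));W=cloud(p)
    px={"display":((212,181),(447,247)),"stand":((274,245),(341,240)),"lids":((372,288),(240,268))}
    def around(k):
        u,v=px[k][n=="top"];w=W[v-34:v+35,u-34:u+35].reshape(-1,3);return w[np.isfinite(w).all(1)]
    w=around("display");w=w[(w[:,2]>.092)&(w[:,2]<.110)];q=fitc(w);print(n,"rim cloud",q,len(w),w[:,2].max())
    print(" rim contour",layer(p,q[:2],.1,.088,.112,.0455,60))
    w=around("display");w=w[(w[:,2]>.008)&(w[:,2]<.025)];w=w[np.hypot(*(w[:,:2]-q[:2]).T)<.07];print(" base cloud",fitc(w)[:3])
    w=around("stand");
    b=w[(w[:,2]>.06)&(w[:,2]<.085)];print(" stand top mean",b.mean(0))
    q=b.mean(0); print(" post contour",layer(p,q[:2],.07,.06,.09,.026,40))
    print(" foot contour",layer(p,q[:2],.008,.003,.016,.042,60))
    c=w[(w[:,2]>.122)];print(" probe top",np.median(c,0),c.mean(0),"exp z .131")
    im=p["image"].astype(int);org=(im[...,0]>im[...,2]+70)
    print(" handle top contour",layer(p,c.mean(0)[:2],.131,.122,.15,.01,30))
    w=around("lids");b=w[(w[:,2]>.04)&(w[:,2]<.06)];q=b.mean(0)
    print(" plate contour",layer(p,q[:2],.05,.04,.06,.055,75),layer(p,q[:2],.05,.042,.2,.055,75))
    c=w[(w[:,2]>.101)];print(" stem top",np.median(c,0),len(c)); print(" stem contour",layer(p,c.mean(0)[:2],.108,.1,.13,.009,30))
    b=w[(w[:,2]>.072)&(w[:,2]<.084)];print(" collar top",fitc(b),layer(p,q[:2],.08,.070,.09,.02,40))
E
```

```text
scene rim cloud [ 0.5053285  -0.23516564  0.04337043] 257 0.10519286713402026
 rim contour (array([ 0.50737571, -0.23179173,  0.04708815]), np.float64(0.0020850532419123434), 98)
 base cloud [ 0.50870434 -0.2316854   0.04645255]
 stand top mean [0.56087419 0.01396365 0.07107528]
 post contour (array([0.55927064, 0.01213305, 0.02446535]), np.float64(0.004737819947925793), 65)
 foot contour (array([0.55602924, 0.00950451, 0.03918868]), np.float64(0.00835059786445197), 119)
 probe top [0.55619553 0.0098574  0.12885198] [0.55613282 0.00931834 0.12849706] exp z .131
 handle top contour (array([0.55731232, 0.01056943, 0.01024188]), np.float64(0.001096110026461755), 25)
 plate contour (array([0.50779651, 0.25119858, 0.05447702]), np.float64(0.0010335941574349256), 133) (array([0.50742072, 0.25093771, 0.05418787]), np.float64(0.0008558940393861886), 133)
 stem top [0.50698128 0.25098088 0.106841  ] 56
 stem contour (array([0.50715296, 0.25097992, 0.00871848]), np.float64(0.0008701815006190291), 23)
 collar top [0.50524993 0.24965643 0.01621661] (array([0.51011877, 0.25212894, 0.01864655]), n
[... 475 characters left out ...]
p.float64(0.007011775233531294), 180)
 probe top [0.55213435 0.00763089 0.13134973] [0.5523482  0.00771588 0.13096267] exp z .131
 handle top contour (array([0.55224756, 0.00771679, 0.00913643]), np.float64(0.0006960347579870376), 24)
 plate contour (array([0.50042867, 0.24875333, 0.05386936]), np.float64(0.0006843040750339631), 132) (array([0.5006189 , 0.24881981, 0.05375801]), np.float64(0.0006859763955094455), 133)
 stem top [0.50120176 0.24874751 0.10820408] 52
 stem contour (array([0.50056256, 0.2486572 , 0.00825878]), np.float64(0.0005995605003404146), 21)
 collar top [0.50134837 0.24946037 0.01634122] (array([0.50022636, 0.24865881, 0.01904505]), np.float64(0.0006786193597950237), 49)
```

```bash
cat > go.py <<'E'
import sys,numpy as np
from scipy.spatial.transform import Rotation as Ro
from workcell import get_state
def shift(tgt,s=None):
    s=s or get_state();q=s["orientation"];R=Ro.from_quat([q[1],q[2],q[3],q[0]])
    d=R.inv().apply(np.array(tgt)-s["tcp_pos"])*1000
    T=Ro.from_matrix(np.array([[-1,0,0],[0,1,0],[0,0,-1.]]))
    rv=(R.inv()*T).as_rotvec(degrees=True)
    return d.round(1),rv.round(2)
if __name__=="__main__":
    s=get_state();print("t",s["clock"],"tcp",s["tcp_pos"].round(4),"F",s["wrist_force"].round(1),"gap",round(s["finger_gap"],4),"q",s["joint_pos"].round(3))
    print("to target: shift mm, rotvec deg",*shift([float(v) for v in sys.argv[1:4]],s))
E
python3 go.py 0.50 0.12 0.16
```

```text
t 1.0 tcp [0.1911 0.5423 0.2313] F [ 0.7  0.1 -0.6] gap 0.0852 q [1.092 0.313 0.046 1.304 0.    1.431]
to target: shift mm, rotvec deg [-431.7 -295.7   71.3] [  0.    -0.   -19.41]
```

arm_command --motion '[{"x": -45, "y": -30, "rz": -4}, {"x": -90, "y": -62, "z": 5, "rz": -8}, {"x": -140, "y": -96, "z": 10, "rz": -12}, {"x": -190, "y": -130, "z": 20, "rz": -16}, {"x": -240, "y": -164, "z": 30, "rz": -19.4}, {"x": -290, "y": -198, "z": 40, "rz": -19.4}, {"x": -340, "y": -233, "z": 50, "rz": -19.4}, {"x": -390, "y": -267, "z": 60, "rz": -19.4}, {"x": -431.7, "y": -295.7, "z": 71.3, "rz": -19.4}, {"x": -431.7, "y": -295.7, "z": 71.3, "rz": -19.4}]'

```text
invalid input at $.motion[0]: expected keys x, y, z, rx, ry, rz, hand
```

arm_command --motion '[{"hand": 1}, {"hand": 1}, {"hand": 1}, {"hand": 1}]'

```text
invalid input at $.motion[0]: expected keys x, y, z, rx, ry, rz, hand
```

```bash
python3 - <<'E'
from workcell import get_state, viewer
import cv2,numpy as np,pickle
out=[]
for n in ("scene","top"):
    p=viewer.read_camera(n); pickle.dump(p,open(f"pics/{n}1.pkl","wb"))
    from h import proj
    s=get_state();u,v=proj(p,s["tcp_pos"])[0];print(n,s["tcp_pos"],u,v,s["finger_gap"],s["orientation"])
    u=int(u);v=int(v);c=np.ascontiguousarray(p["image"][v-50:v+50,u-50:u+50]);c=cv2.resize(c,(400,400),interpolation=cv2.INTER_CUBIC);out.append(c)
cv2.imwrite("pics/g1.png",np.hstack(out)[:,:,::-1])
E
```

```text
scene [0.191127   0.5423518  0.23134141] 592.8248763404038 211.34189924988922 0.08544241091977398 [3.77641376e-05 1.68573129e-01 9.85689147e-01 5.91521797e-05]
top [0.19114333 0.54234578 0.23132156] 75.16783949195704 436.17260369083453 0.08545306561217722 [1.31531606e-05 1.68602894e-01 9.85684058e-01 4.58792553e-05]
```

View pics/g1.png

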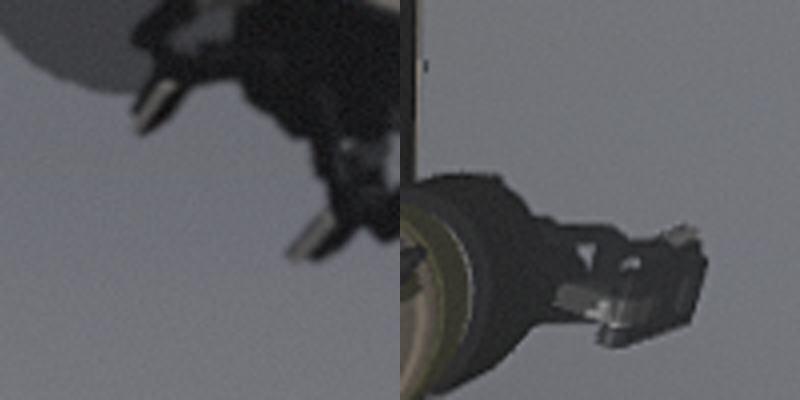

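arm_command --motion '[{"x": -45, "y": -30, "z": 0, "rx": 0, "ry": 0, "rz": -4, "hand": 1}, {"x": -90, "y": -62, "z": 5, "rx": 0, "ry": 0, "rz": -8, "hand": 1}, {"x": -140, "y": -96, "z": 10, "rx": 0, "ry": 0, "rz": -12, "hand": 1}, {"x": -190, "y": -130, "z": 20, "rx": 0, "ry": 0, "rz": -16, "hand": 1}, {"x": -240, "y": -164, "z": 30, "rx": 0, "ry": 0, "rz": -19.4, "hand": 1}, {"x": -290, "y": -198, "z": 40, "rx": 0, "ry": 0, "rz": -19.4, "hand": 1}, {"x": -340, "y": -233, "z": 50, "rx": 0, "ry": 0, "rz": -19.4, "hand": 1}, {"x": -390, "y": -267, "z": 60, "rx": 0, "ry": 0, "rz": -19.4, "hand": 1}, {"x": -431.7, "y": -295.7, "z": 71.3, "rx": 0, "ry": 0, "rz": -19.4, "hand": 1}, {"x": -431.7, "y": -295.7, "z": 71.3, "rx": 0, "ry": 0, "rz": -19.4, "hand": 1}]'

```text
clock: 2.35
tcp_pos: [0.5016, 0.1171, 0.159]
orientation: [-0.0, 0.003, 1.0, -0.0]
wrist_force: [-1.1, 0.8, -0.1]
finger_gap: 0.0002
```

```bash
cat > shot.py <<'E'
import sys
from workcell import get_state, viewer
import cv2,numpy as np,pickle
from h import proj
def shot(tag,X=None,half=50):
    out=[]
    for n in ("scene","top"):
        p=viewer.read_camera(n); pickle.dump(p,open(f"pics/{n}{tag}.pkl","wb"))
        s=get_state();u,v=proj(p,s["tcp_pos"] if X is None else np.array(X))[0];print(n,s["tcp_pos"].round(4),round(u),round(v),round(s["finger_gap"],4),s["orientation"].round(4),s["clock"])
        u=int(min(max(round(u),half),639-half));v=int(min(max(round(v),half),479-half));c=np.ascontiguousarray(p["image"][v-half:v+half,u-half:u+half]);out.append(cv2.resize(c,(400,400),interpolation=cv2.INTER_CUBIC))
    cv2.imwrite(f"pics/g{tag}.png",np.hstack(out)[:,:,::-1])
if __name__=="__main__": shot(sys.argv[1],[float(v) for v in sys.argv[2:5]] if len(sys.argv)>4 else None,int(sys.argv[5]) if len(sys.argv)>5 else 50)
E
python3 shot.py 2
```

```text
scene [0.5004 0.1186 0.1595] 327 224 0.0003 [-6.0e-04  1.8e-03  1.0e+00  1.0e-04] 2.4
top [0.4998 0.1196 0.1598] 293 255 -0.0002 [-5.e-04  9.e-04  1.e+00  2.e-04] 2.45
```

View pics/g2.png

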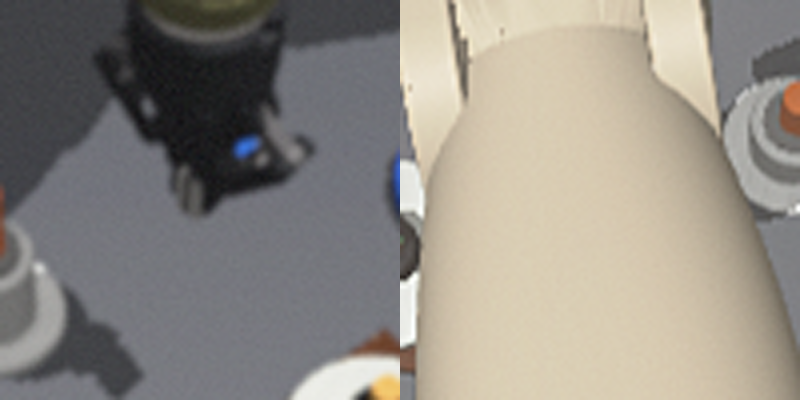

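```bash
python3 - <<'E'
import pickle,cv2,numpy as np
from h import *
p=pickle.load(open("pics/scene2.pkl","rb"));im=p["image"][140:280,240:420];cv2.imwrite("pics/z2.png",cv2.resize(im,(720,560),interpolation=cv2.INTER_CUBIC)[:,:,::-1])
W=cloud(p)
for v in range(196,232,3): print(v,[tuple((W[v,u]*1000).round().astype(int)) if np.isfinite(W[v,u,2]) else None for u in range(316,356,4)])
E
```

```text
196 [(np.int64(541), np.int64(120), np.int64(298)), (np.int64(539), np.int64(128), np.int64(302)), (np.int64(535), np.int64(134), np.int64(303)), (np.int64(531), np.int64(140), np.int64(304)), (np.int64(526), np.int64(147), np.int64(304)), (np.int64(519), np.int64(151), np.int64(301)), (np.int64(512), np.int64(155), np.int64(297)), (np.int64(497), np.int64(154), np.int64(281)), (np.int64(302), np.int64(42), np.int64(-1)), (np.int64(294), np.int64(50), np.int64(-3))]
199 [(np.int64(522), np.int64(105), np.int64(258)), (np.int64(537), np.int64(127), np.int64(291)), (np.int64(536), np.int64(136), np.int64(297)), (np.int64(532), np.int64(142), np.int64(297)), (np.int64(527), np.int64(148), np.int64(297)), (np.int64(520), np.int64(152), np.int64(294)), (np.int64(510), np.int64(154), np.int64(285)), (np.int64(498), np.int64(155), np.int64(274)), (np.int64(309), np.int64(47), np.int64(-3)), (np.int64(303), np.int64(56), np.int64(-3))]
202 [(np.int64(519), np.int64(104), np.int64(244)), (np.int64(517), np.int64(112), np.int64(249)), (np.int64(513), np.int64(119), np.int64(251)), (np.int64(51
[... 3810 characters left out ...]
64(67), np.int64(-2)), (np.int64(398), np.int64(75), np.int64(-1)), (np.int64(393), np.int64(84), np.int64(1)), (np.int64(386), np.int64(91), np.int64(0)), (np.int64(381), np.int64(100), np.int64(2)), (np.int64(371), np.int64(105), np.int64(-5))]
229 [(np.int64(436), np.int64(41), np.int64(-2)), (np.int64(432), np.int64(50), np.int64(1)), (np.int64(425), np.int64(58), np.int64(1)), (np.int64(418), np.int64(65), np.int64(-1)), (np.int64(412), np.int64(72), np.int64(-1)), (np.int64(409), np.int64(83), np.int64(5)), (np.int64(398), np.int64(88), np.int64(-3)), (np.int64(392), np.int64(96), np.int64(-3)), (np.int64(386), np.int64(103), np.int64(-3)), (np.int64(376), np.int64(109), np.int64(-9))]
```

View pics/z2.png

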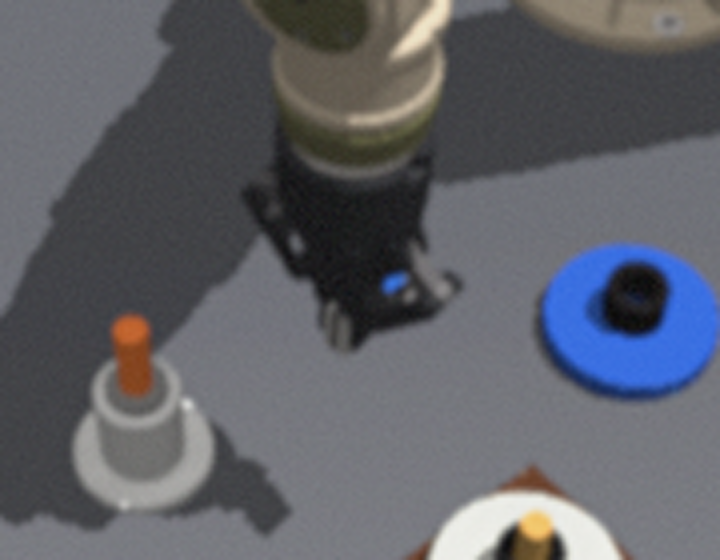

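```bash
python3 go.py 0.553 0.008 0.155; python3 - <<'E'
import pickle
from h import *
p=pickle.load(open("pics/scene2.pkl","rb"));W=cloud(p)
m=np.isfinite(W[...,2])&(W[...,2]<.20)&(W[...,2]>.14)&(W[...,0]>.47)&(W[...,0]<.54)&(W[...,1]>.08)&(W[...,1]<.16)
P=W[m];print(len(P),P.min(0),P.max(0),np.median(P,0))
for v in range(218,232):
    r=np.nonzero(m[v])[0]
    if len(r): print(v,r.min(),r.max(),W[v,r.min()].round(3),W[v,r.max()].round(3))
E
```

```text
t 2.45 tcp [0.4998 0.1196 0.1598] F [-0.3 -0.1 -1. ] gap -0.0002 q [ 0.078  0.23  -0.244  1.098  0.     0.08 ]
to target: shift mm, rotvec deg [ -53.4 -111.5    4.7] [ 0.02 -0.06 -0.1 ]
111 [0.49561557 0.10461756 0.1583436 ] [0.51606273 0.13252536 0.19946941] [0.51131904 0.12283889 0.17943245]
218 320 324 [0.509 0.107 0.181] [0.51  0.118 0.192]
219 320 325 [0.507 0.106 0.175] [0.514 0.123 0.197]
220 320 330 [0.509 0.107 0.173] [0.508 0.132 0.194]
221 320 331 [0.51  0.108 0.172] [0.502 0.131 0.184]
222 320 332 [0.507 0.105 0.163] [0.5   0.132 0.178]
223 321 333 [0.513 0.113 0.173] [0.496 0.132 0.17 ]
224 321 332 [0.513 0.113 0.169] [0.499 0.132 0.17 ]
225 321 331 [0.513 0.113 0.165] [0.501 0.13  0.167]
226 321 330 [0.511 0.112 0.158] [0.508 0.133 0.173]
227 323 329 [0.515 0.12  0.166] [0.508 0.13  0.167]
228 325 327 [0.514 0.124 0.165] [0.508 0.125 0.159]
```

arm_command --motion '[{"x": -15, "y": -30, "z": 0, "rx": 0, "ry": 0, "rz": -0.1, "hand": -1}, {"x": -35, "y": -70, "z": 0, "rx": 0, "ry": 0, "rz": -0.1, "hand": -1}, {"x": -50, "y": -100, "z": 0, "rx": 0, "ry": 0, "rz": -0.1, "hand": -1}, {"x": -55, "y": -111.5, "z": 0, "rx": 0, "ry": 0, "rz": -0.1, "hand": -1}, {"x": -55, "y": -111.5, "z": 4.7, "rx": 0, "ry": 0, "rz": -0.1, "hand": -1}, {"x": -55, "y": -111.5, "z": 4.7, "rx": 0, "ry": 0, "rz": -0.1, "hand": -1}, {"x": -55, "y": -111.5, "z": 4.7, "rx": 0, "ry": 0, "rz": -0.1, "hand": -1}]'

```text
clock: 3.32
tcp_pos: [0.5544, 0.0097, 0.1553]
orientation: [-0.0, -0.002, 1.0, 0.0]
wrist_force: [0.1, 0.1, -0.3]
finger_gap: 0.0858
```

```bash
python3 shot.py 3; python3 go.py .555 .008 .086
```

```text
scene [0.5546 0.0095 0.1554] 272 216 0.0855 [-1.0e-04 -1.5e-03  1.0e+00  1.0e-04] 3.375
top [0.5547 0.0093 0.1555] 342 225 0.0851 [ 1.0e-04 -1.4e-03  1.0e+00  1.0e-04] 3.425
t 3.425 tcp [0.5547 0.0093 0.1555] F [0.9 0.7 0.4] gap 0.0851 q [-0.128  0.308 -0.15   1.113  0.    -0.131]
to target: shift mm, rotvec deg [-0.2 -1.3 69.5] [0.01 0.01 0.16]
```

View pics/g3.png

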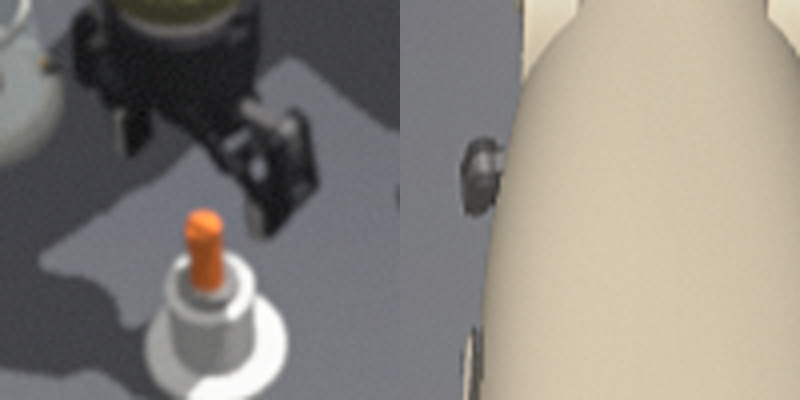

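```bash
python3 - <<'E'
import pickle
from h import *
p=pickle.load(open("pics/scene3.pkl","rb"))
for X in ([.555,.008,.131],[.553,.008,.131],[.555,.011,.131],[.5546,.0095,.1684],[.5546,.0505,.1684],[.5546,-.0315,.1684]): print(X,proj(p,X))
im=p["image"].astype(int);m=(im[...,0]>im[...,2]+90);m[:, :240]=0;m[:,300:]=0;m[:200]=0;m[260:]=0
v,u=np.nonzero(m);print(u.min(),u.max(),v.min(),v.max());W=cloud(p);t=m&(W[...,2]>.122);v,u=np.nonzero(t);print(u.mean(),v.mean(),len(u))
E
```

```text
[0.555, 0.008, 0.131] [[271.75136917 222.02927417]]
[0.553, 0.008, 0.131] [[272.340041  221.4525346]]
[0.555, 0.011, 0.131] [[272.77961901 222.71512102]]
[0.5546, 0.0095, 0.1684] [[271.29463019 212.20958707]]
[0.5546, 0.0505, 0.1684] [[285.90240401 221.83682435]]
[0.5546, -0.0315, 0.1684] [[257.02912027 202.80752314]]
269 276 219 237
272.3157894736842 223.03508771929825 57
```

arm_command --motion '[{"x": 0, "y": 0, "z": 20, "rx": 0, "ry": 0, "rz": 0, "hand": -1}, {"x": 0, "y": 0, "z": 40, "rx": 0, "ry": 0, "rz": 0, "hand": -1}, {"x": 0, "y": 0, "z": 60, "rx": 0, "ry": 0, "rz": 0, "hand": -1}, {"x": 0, "y": 0, "z": 69.5, "rx": 0, "ry": 0, "rz": 0, "hand": -1}, {"x": 0, "y": 0, "z": 69.5, "rx": 0, "ry": 0, "rz": 0, "hand": -1}, {"x": 0, "y": 0, "z": 69.5, "rx": 0, "ry": 0, "rz": 0, "hand": -1}]'

```text
clock: 4.18
tcp_pos: [0.5556, 0.0085, 0.0866]
orientation: [0.001, -0.001, 1.0, -0.0]
wrist_force: [0.4, -0.0, -0.8]
finger_gap: 0.0855
```

```bash
python3 shot.py 4 .555 .008 .1; python3 go.py .554 .008 .086
```

```text
scene [0.5557 0.0085 0.0867] 273 230 0.0852 [ 8.e-04 -8.e-04  1.e+00 -1.e-04] 4.225
top [0.5557 0.0084 0.0867] 342 231 0.0853 [ 8.e-04 -8.e-04  1.e+00 -1.e-04] 4.275
t 4.275 tcp [0.5557 0.0084 0.0867] F [-0.6 -0.1  0.4] gap 0.0853 q [-0.129  0.36  -0.255  0.954  0.    -0.131]
to target: shift mm, rotvec deg [ 1.7 -0.4  0.7] [-0.01  0.09  0.09]
```

View pics/g4.png

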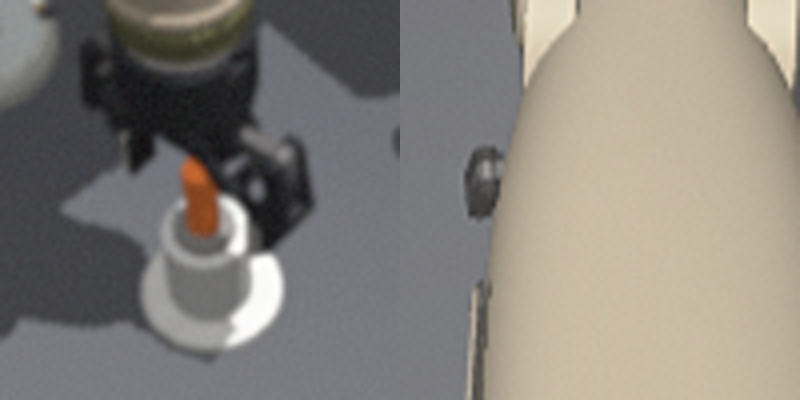

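arm_command --motion '[{"x": 1.5, "y": 0, "z": 0.5, "rx": 0, "ry": 0, "rz": 0, "hand": 1}, {"x": 1.5, "y": 0, "z": 0.5, "rx": 0, "ry": 0, "rz": 0, "hand": 1}, {"x": 1.5, "y": 0, "z": 0.5, "rx": 0, "ry": 0, "rz": 0, "hand": 1}, {"x": 1.5, "y": 0, "z": 0.5, "rx": 0, "ry": 0, "rz": 0, "hand": 1}, {"x": 1.5, "y": 0, "z": 0.5, "rx": 0, "ry": 0, "rz": 0, "hand": 1}]' --force 40

```text
clock: 4.9
tcp_pos: [0.5537, 0.0084, 0.0855]
orientation: [0.0, -0.001, 1.0, -0.0]
wrist_force: [0.3, -0.3, 2.3]
finger_gap: 0.0192
```

```bash
python3 shot.py 5 .555 .008 .1; python3 go.py .554 .008 .220
```

```text
scene [0.5536 0.0084 0.0855] 273 230 0.019 [ 2.e-04 -8.e-04  1.e+00  0.e+00] 4.95
top [0.5537 0.0084 0.0855] 342 231 0.0192 [ 2.e-04 -8.e-04  1.e+00 -0.e+00] 5.0
t 5.0 tcp [0.5537 0.0084 0.0855] F [ 0.7 -0.   1.8] gap 0.0192 q [-0.13   0.359 -0.261  0.951 -0.    -0.131]
to target: shift mm, rotvec deg [  -0.4   -0.4 -134.5] [-0.    0.02  0.09]
```

View pics/g5.png

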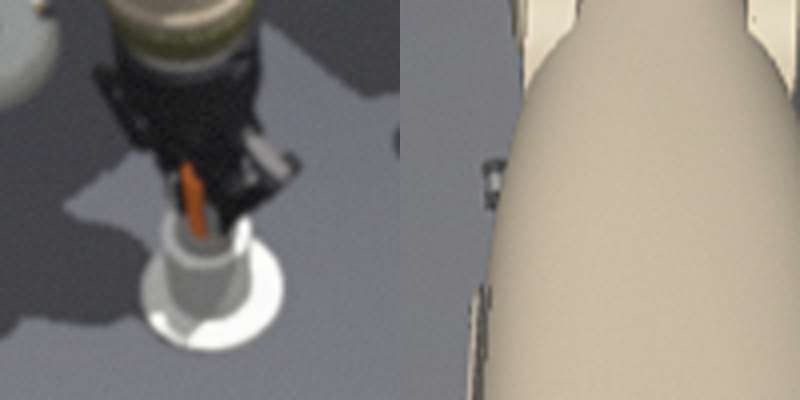

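arm_command --motion '[{"x": 0, "y": 0, "z": -5, "rx": 0, "ry": 0, "rz": 0, "hand": 1}, {"x": 0, "y": 0, "z": -18, "rx": 0, "ry": 0, "rz": 0, "hand": 1}, {"x": 0, "y": 0, "z": -35, "rx": 0, "ry": 0, "rz": 0, "hand": 1}, {"x": 0, "y": 0, "z": -55, "rx": 0, "ry": 0, "rz": 0, "hand": 1}, {"x": 0, "y": 0, "z": -75, "rx": 0, "ry": 0, "rz": 0, "hand": 1}, {"x": 0, "y": 0, "z": -95, "rx": 0, "ry": 0, "rz": 0, "hand": 1}, {"x": 0, "y": 0, "z": -115, "rx": 0, "ry": 0, "rz": 0, "hand": 1}, {"x": 0, "y": 0, "z": -130, "rx": 0, "ry": 0, "rz": 0, "hand": 1}, {"x": 0, "y": 0, "z": -135, "rx": 0, "ry": 0, "rz": 0, "hand": 1}, {"x": 0, "y": 0, "z": -135, "rx": 0, "ry": 0, "rz": 0, "hand": 1}]'

```text
clock: 6.25
tcp_pos: [0.5535, 0.0085, 0.2204]
orientation: [0.0, -0.001, 1.0, 0.0]
wrist_force: [0.3, -1.1, -1.2]
finger_gap: 0.0185
```

```bash
python3 shot.py 6 .555 .008 .16; python3 go.py .504 -.235 .220
```

```text
scene [0.5532 0.0085 0.2198] 271 214 0.0188 [-3.e-04 -8.e-04  1.e+00  1.e-04] 6.3
top [0.5531 0.0085 0.2195] 343 225 0.0188 [-6.e-04 -7.e-04  1.e+00  1.e-04] 6.35
t 6.35 tcp [0.5531 0.0085 0.2195] F [-0.3  1.  -0.9] gap 0.0188 q [-0.13   0.275 -0.035  1.262  0.    -0.131]
to target: shift mm, rotvec deg [  49.4 -243.4   -0.5] [ 0.01 -0.07  0.09]
```

View pics/g6.png

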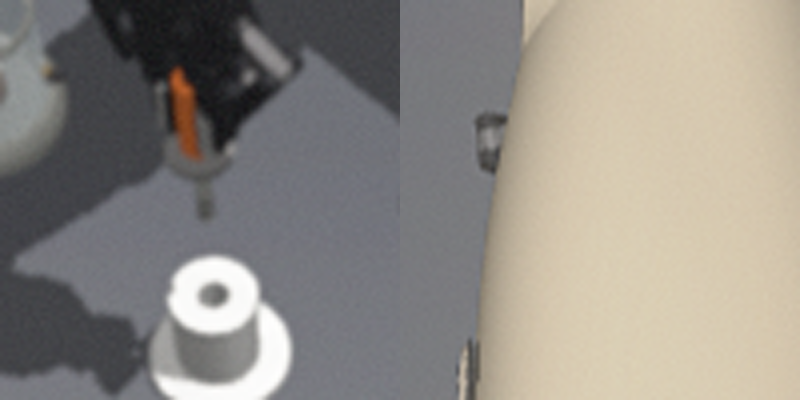

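```bash
python3 - <<'E'
import pickle
from h import *
p=pickle.load(open("pics/scene6.pkl","rb"))
print(proj(p,[.5535,.0085,.146]),proj(p,[.5535,.0085,.07]))
print("hole/ post seen onplane",onplane(p,[[274.3,237.2]],.07))
im=p["image"][205:260,245:305];cv2.imwrite("pics/z6.png",cv2.resize(im,(720,660),interpolation=cv2.INTER_CUBIC)[:,:,::-1])
E
```

```text
[[271.93508769 217.74448917]] [[274.01463103 236.98665656]]
hole/ post seen onplane [[0.55354186 0.00940469 0.07      ]]
```

View pics/z6.png

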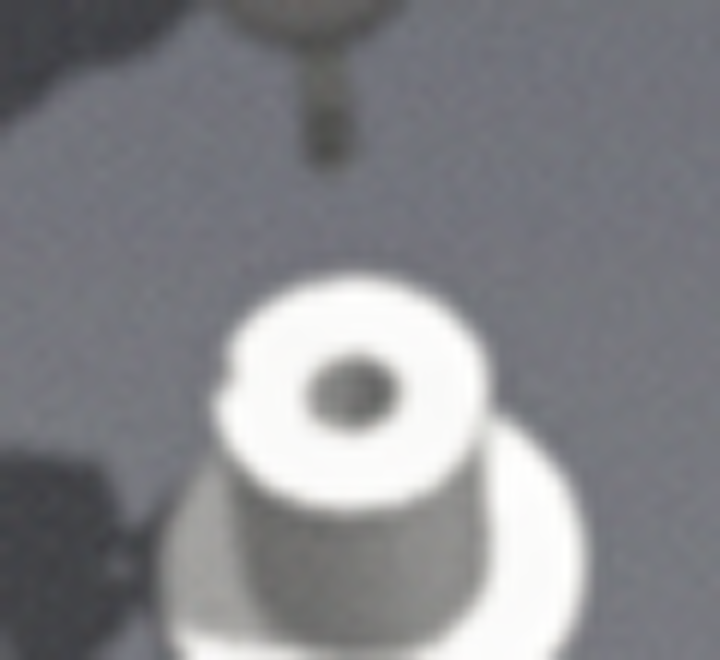

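```bash
python3 - <<'E'
import pickle
from h import *
p=pickle.load(open("pics/scene0.pkl","rb"));im=p["image"].copy()
def ring(c,r,z): 
    a=np.linspace(0,2*np.pi,120);return proj(p,np.c_[c[0]+r*np.cos(a),c[1]+r*np.sin(a),0*a+z])
out=[]
def crop(u0,v0,w,curves,s=8):
    c=cv2.resize(im[v0:v0+w,u0:u0+w],None,fx=s,fy=s,interpolation=cv2.INTER_CUBIC)
    for q,col in curves: cv2.polylines(c,[np.round((q-[u0,v0]+.5)*s-.5).astype(np.int32)],True,col,1)
    return c
D=(.504,-.235);L=(.504,.250)
a=crop(185,145,50,[(ring(D,.0455,.1),(255,0,0)),(ring(D,.041,.1),(0,0,255)),(ring(D,.055,.02),(0,255,0))])
b=crop(345,260,50,[(ring(L,.055,.05),(255,0,0)),(ring(L,.009,.108),(0,0,255)),(ring(L,.020,.08),(0,255,0))])
cv2.imwrite("pics/z7.png",np.hstack([a,b])[:,:,::-1])
E
```

```text
(no output)
```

View pics/z7.png

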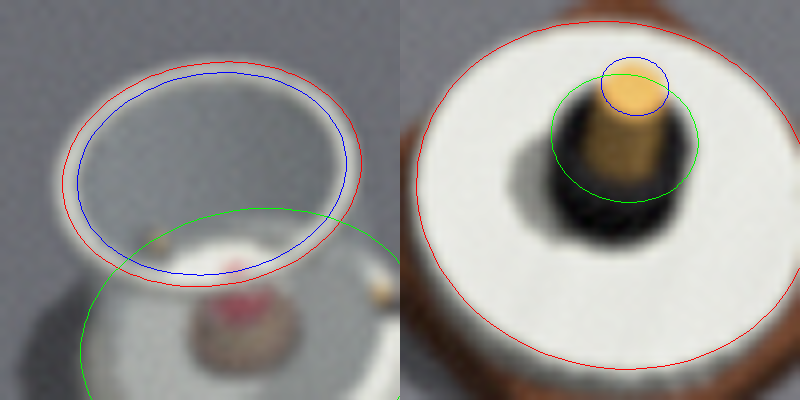

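```bash
cat > edge.py <<'E'
from h import *
from scipy.ndimage import map_coordinates,gaussian_filter
def edgefit(p,c,r,z,search=.006,ch=None,sign=-1,sect=None,zoff=0):
    im=p["image"].astype(float);g=im.mean(2) if ch is None else ch(im)
    g=gaussian_filter(g,.6);c=np.array(c,float)
    A=np.linspace(0,2*np.pi,90,endpoint=False)
    if sect is not None: A=A[sect(A)]
    for it in range(4):
        ds=np.linspace(-search,search,61);pts=[]
        for a in A:
            X=np.c_[c[0]+(r+ds)*np.cos(a),c[1]+(r+ds)*np.sin(a),0*ds+z];q=proj(p,X)
            v=map_coordinates(g,[q[:,1],q[:,0]],order=1);d=sign*np.gradient(v);k=d.argmax()
            if 0<k<60 and d[k]>.5: pts.append(X[k,:2])
        P=np.array(pts)
        f=least_squares(lambda s:np.hypot(*(P-s).T)-r,c,loss="soft_l1",f_scale=.0007);c=f.x
    e=np.hypot(*(P-c).T)-r
    return c.round(4),len(P),round(float(np.median(np.abs(e)))*1000,2),round(float(np.median(e))*1000,2)
E
python3 - <<'E'
import pickle
from edge import *
yb=lambda im:im[...,0]-im[...,2]
for n in ("scene","top"):
    p=pickle.load(open(f"pics/{n}0.pkl","rb"))
    D=(.504,-.235) ;L=(.504,.250) if n=="scene" else (.5006,.2488)
    if n=="top":D=(.503,-.2353)
    print(n,"rim out",edgefit(p,D,.0455,.1),edgefit(p,D,.0455,.1,search=.004))
    print(" rim in",edgefit(p,D,.041,.1,sign=1,search=.004))
    print(" plate",edgefit(p,L,.055,.05))
    print(" stem",edgefit(p,L,.009,.108,ch=yb,search=.005), edgefit(p,L,.009,.108,search=.005))
    print(" stem upperhalf",edgefit(p,L,.009,.108,ch=lambda im:im[...,0],search=.005))
    print(" post",edgefit(p,(.554,.009),.026,.07,search=.005))
p=pickle.load(open(f"pics/scene6.pkl","rb"));print("post6",edgefit(p,(.554,.009),.026,.07,search=.005),"hole",edgefit(p,(.554,.009),.010,.07,search=.004,sign=1))
E
```

```text
scene rim out (array([ 0.505 , -0.2361]), 90, 0.82, 0.7) (array([ 0.505 , -0.2361]), 89, 0.92, 0.66)
 rim in (array([ 0.5068, -0.2335]), 65, 1.22, -1.01)
 plate (array([0.5052, 0.2508]), 90, 0.4, 0.01)
 stem (array([0.506 , 0.2509]), 90, 0.66, -0.5) (array([0.5052, 0.2504]), 44, 0.72, 0.03)
 stem upperhalf (array([0.5053, 0.2508]), 55, 0.64, -0.28)
 post (array([0.5543, 0.0085]), 80, 0.75, 0.5)
top rim out (array([ 0.5032, -0.2373]), 89, 0.21, 0.0) (array([ 0.5033, -0.2373]), 88, 0.39, 0.0)
 rim in (array([ 0.5027, -0.237 ]), 82, 0.66, -0.39)
 plate (array([0.5021, 0.2492]), 90, 0.6, -0.4)
 stem (array([0.5022, 0.2492]), 90, 0.5, -0.0) (array([0.5019, 0.2493]), 90, 0.5, -0.42)
 stem upperhalf (array([0.5019, 0.2492]), 90, 0.5, -0.33)
 post (array([0.5531, 0.0072]), 82, 1.19, 0.81)
post6 (array([0.5542, 0.0086]), 90, 0.67, 0.33) hole (array([0.5545, 0.008 ]), 89, 1.75, -1.75)
```

arm_command --motion '[{"x": 2, "y": -10, "z": 0, "rx": 0, "ry": 0, "rz": 0, "hand": 1}, {"x": 6, "y": -32, "z": 0, "rx": 0, "ry": 0, "rz": 0, "hand": 1}, {"x": 13, "y": -64, "z": 0, "rx": 0, "ry": 0, "rz": 0, "hand": 1}, {"x": 21, "y": -102, "z": 0, "rx": 0, "ry": 0, "rz": 0, "hand": 1}, {"x": 29, "y": -142, "z": 0, "rx": 0, "ry": 0, "rz": 0, "hand": 1}, {"x": 36, "y": -180, "z": 0, "rx": 0, "ry": 0, "rz": 0, "hand": 1}, {"x": 43, "y": -214, "z": 0, "rx": 0, "ry": 0, "rz": 0, "hand": 1}, {"x": 48, "y": -236, "z": 0, "rx": 0, "ry": 0, "rz": 0, "hand": 1}, {"x": 49.4, "y": -245, "z": 0, "rx": 0, "ry": 0, "rz": 0, "hand": 1}, {"x": 49.4, "y": -245, "z": 0, "rx": 0, "ry": 0, "rz": 0, "hand": 1}]'

```text
clock: 7.6
tcp_pos: [0.5041, -0.2369, 0.2199]
orientation: [-0.0, -0.0, 1.0, 0.0]
wrist_force: [0.4, -0.7, -1.2]
finger_gap: 0.0191
```

arm_command --motion '[{"x": 0, "y": 0, "z": 0, "rx": 0, "ry": 0, "rz": 0, "hand": 1}, {"x": 0, "y": 0, "z": 0, "rx": 0, "ry": 0, "rz": 0, "hand": 1}]'

```text
clock: 7.85
tcp_pos: [0.5047, -0.2358, 0.2203]
orientation: [0.0, -0.001, 1.0, 0.0]
wrist_force: [0.6, -1.0, 0.3]
finger_gap: 0.0187
```

```bash
python3 shot.py 8 .505 -.236 .12; python3 go.py .504 -.2367 .145
```

```text
scene [ 0.5047 -0.2358  0.2204] 209 161 0.0192 [ 1.0e-04 -1.4e-03  1.0e+00  1.0e-04] 7.9
top [ 0.5047 -0.2359  0.2204] 455 240 0.0189 [ 1.0e-04 -1.4e-03  1.0e+00  1.0e-04] 7.95
t 7.95 tcp [ 0.5047 -0.2359  0.2204] F [ 0.7 -0.5 -1.5] gap 0.0189 q [-0.581  0.281 -0.024  1.265  0.    -0.584]
to target: shift mm, rotvec deg [ 0.7 -0.8 75.4] [0.01 0.01 0.16]
```

View pics/g8.png

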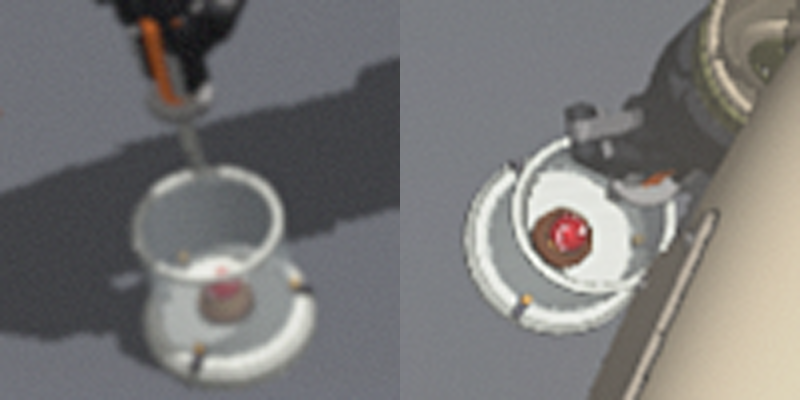

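arm_command --motion '[{"x": 0.5, "y": -0.5, "z": 10, "rx": 0, "ry": 0, "rz": 0, "hand": 1}, {"x": 0.5, "y": -0.5, "z": 25, "rx": 0, "ry": 0, "rz": 0, "hand": 1}, {"x": 0.5, "y": -0.5, "z": 40, "rx": 0, "ry": 0, "rz": 0, "hand": 1}, {"x": 0.5, "y": -0.5, "z": 55, "rx": 0, "ry": 0, "rz": 0, "hand": 1}, {"x": 0.5, "y": -0.5, "z": 68, "rx": 0, "ry": 0, "rz": 0, "hand": 1}, {"x": 0.5, "y": -0.5, "z": 75, "rx": 0, "ry": 0, "rz": 0, "hand": 1}, {"x": 0.5, "y": -0.5, "z": 75, "rx": 0, "ry": 0, "rz": 0, "hand": 1}]'

```text
clock: 8.82
tcp_pos: [0.5037, -0.2369, 0.1447]
orientation: [-0.0, -0.001, 1.0, 0.0]
wrist_force: [0.5, -0.5, -0.6]
finger_gap: 0.0188
```

```bash
python3 shot.py 9 .505 -.236 .12; python3 go.py .504 -.2367 .145
```

```text
scene [ 0.504  -0.2372  0.1453] 209 161 0.0189 [ 0.e+00 -8.e-04  1.e+00  0.e+00] 8.875
top [ 0.5042 -0.2373  0.1457] 455 240 0.019 [ 3.e-04 -7.e-04  1.e+00 -1.e-04] 8.925
t 8.925 tcp [ 0.5042 -0.2373  0.1457] F [ 0.9  0.2 -0.6] gap 0.019 q [-0.584  0.318 -0.161  1.091  0.    -0.585]
to target: shift mm, rotvec deg [0.2 0.6 0.7] [-0.02  0.04  0.09]
```

View pics/g9.png

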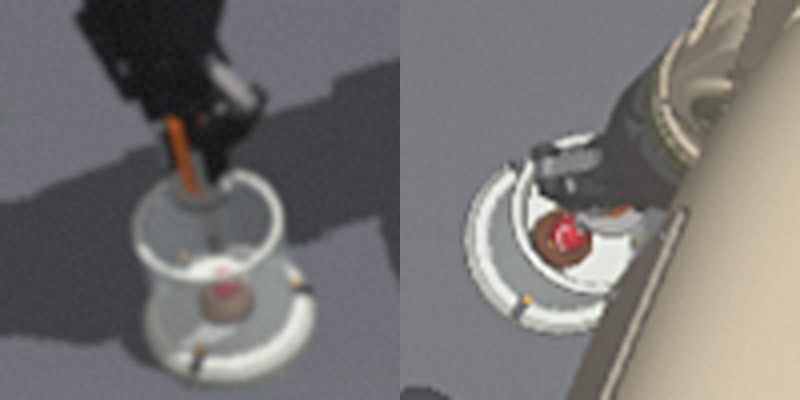

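arm_command --motion '[{"x": 0, "y": 0, "z": 0, "rx": 0, "ry": 0, "rz": 0, "hand": 1}, {"x": 0, "y": 0, "z": 0, "rx": 0, "ry": 0, "rz": 0, "hand": 1}, {"x": 0, "y": 0, "z": 0, "rx": 0, "ry": 0, "rz": 0, "hand": 1}, {"x": 0, "y": 0, "z": 0, "rx": 0, "ry": 0, "rz": 0, "hand": 1}, {"x": 0, "y": 0, "z": 0, "rx": 0, "ry": 0, "rz": 0, "hand": 1}, {"x": 0, "y": 0, "z": 0, "rx": 0, "ry": 0, "rz": 0, "hand": 1}, {"x": 0, "y": 0, "z": 0, "rx": 0, "ry": 0, "rz": 0, "hand": 1}, {"x": 0, "y": 0, "z": 0, "rx": 0, "ry": 0, "rz": 0, "hand": 1}, {"x": 0, "y": 0, "z": 0, "rx": 0, "ry": 0, "rz": 0, "hand": 1}, {"x": 0, "y": 0, "z": 0, "rx": 0, "ry": 0, "rz": 0, "hand": 1}]'

```text
clock: 10.18
tcp_pos: [0.504, -0.2371, 0.1453]
orientation: [0.0, -0.001, 1.0, 0.0]
wrist_force: [0.3, -0.8, -1.1]
finger_gap: 0.0192
```

arm_command --motion '[{"x": 0, "y": 0, "z": -8, "rx": 0, "ry": 0, "rz": 0, "hand": 1}, {"x": 0, "y": 0, "z": -25, "rx": 0, "ry": 0, "rz": 0, "hand": 1}, {"x": 0, "y": 0, "z": -45, "rx": 0, "ry": 0, "rz": 0, "hand": 1}, {"x": 0, "y": 0, "z": -62, "rx": 0, "ry": 0, "rz": 0, "hand": 1}, {"x": 0, "y": 0, "z": -75, "rx": 0, "ry": 0, "rz": 0, "hand": 1}, {"x": 0, "y": 0, "z": -75, "rx": 0, "ry": 0, "rz": 0, "hand": 1}]'

```text
clock: 10.92
tcp_pos: [0.5046, -0.2375, 0.2216]
orientation: [0.001, -0.001, 1.0, -0.001]
wrist_force: [0.6, -0.3, -0.6]
finger_gap: 0.0192
```

arm_command --motion '[{"x": -2, "y": 10, "z": 0, "rx": 0, "ry": 0, "rz": 0, "hand": 1}, {"x": -6, "y": 32, "z": 0, "rx": 0, "ry": 0, "rz": 0, "hand": 1}, {"x": -13, "y": 64, "z": 0, "rx": 0, "ry": 0, "rz": 0, "hand": 1}, {"x": -21, "y": 102, "z": 0, "rx": 0, "ry": 0, "rz": 0, "hand": 1}, {"x": -29, "y": 142, "z": 0, "rx": 0, "ry": 0, "rz": 0, "hand": 1}, {"x": -36, "y": 180, "z": 0, "rx": 0, "ry": 0, "rz": 0, "hand": 1}, {"x": -43, "y": 214, "z": 0, "rx": 0, "ry": 0, "rz": 0, "hand": 1}, {"x": -48, "y": 236, "z": 0, "rx": 0, "ry": 0, "rz": 0, "hand": 1}, {"x": -49.5, "y": 245.5, "z": 0, "rx": 0, "ry": 0, "rz": 0, "hand": 1}, {"x": -49.5, "y": 245.5, "z": 0, "rx": 0, "ry": 0, "rz": 0, "hand": 1}]'

```text
clock: 12.18
tcp_pos: [0.5527, 0.009, 0.2197]
orientation: [-0.001, -0.001, 1.0, -0.0]
wrist_force: [-0.8, 0.2, -1.5]
finger_gap: 0.019
```

arm_command --motion '[{"x": 0, "y": 0, "z": 0, "rx": 0, "ry": 0, "rz": 0, "hand": 1}, {"x": 0, "y": 0, "z": 0, "rx": 0, "ry": 0, "rz": 0, "hand": 1}, {"x": 0, "y": 0, "z": 0, "rx": 0, "ry": 0, "rz": 0, "hand": 1}]'

```text
clock: 12.55
tcp_pos: [0.553, 0.0078, 0.2203]
orientation: [0.0, -0.0, 1.0, 0.0]
wrist_force: [-0.5, -0.7, -0.7]
finger_gap: 0.0187
```

```bash
python3 shot.py 10 .555 .008 .11;python3 go.py .5537 .0085 .16
```

```text
scene [0.5531 0.0079 0.2204] 272 227 0.0189 [ 1.e-04 -3.e-04  1.e+00  0.e+00] 12.6
top [0.5531 0.008  0.2203] 342 230 0.0193 [ 1.e-04 -4.e-04  1.e+00  0.e+00] 12.65
t 12.65 tcp [0.5531 0.008  0.2203] F [ 0.4 -1.5 -0.9] gap 0.0193 q [-0.131  0.274 -0.035  1.262  0.    -0.131]
to target: shift mm, rotvec deg [-0.6  0.5 60.3] [0.01 0.01 0.04]
```

View pics/g10.png

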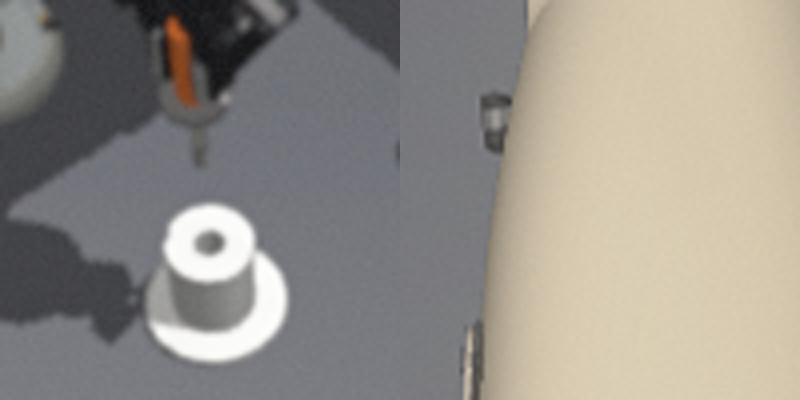

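arm_command --motion '[{"x": -0.6, "y": 0.5, "z": 10, "rx": 0, "ry": 0, "rz": 0, "hand": 1}, {"x": -0.6, "y": 0.5, "z": 30, "rx": 0, "ry": 0, "rz": 0, "hand": 1}, {"x": -0.6, "y": 0.5, "z": 50, "rx": 0, "ry": 0, "rz": 0, "hand": 1}, {"x": -0.6, "y": 0.5, "z": 65, "rx": 0, "ry": 0, "rz": 0, "hand": 1}, {"x": -0.6, "y": 0.5, "z": 80, "rx": 0, "ry": 0, "rz": 0, "hand": 1}, {"x": -0.6, "y": 0.5, "z": 95, "rx": 0, "ry": 0, "rz": 0, "hand": 1}, {"x": -0.6, "y": 0.5, "z": 110, "rx": 0, "ry": 0, "rz": 0, "hand": 1}, {"x": -0.6, "y": 0.5, "z": 122, "rx": 0, "ry": 0, "rz": 0, "hand": 1}, {"x": -0.6, "y": 0.5, "z": 131, "rx": 0, "ry": 0, "rz": 0, "hand": 1}, {"x": -0.6, "y": 0.5, "z": 131, "rx": 0, "ry": 0, "rz": 0, "hand": 1}]'

```text
clock: 13.9
tcp_pos: [0.5532, 0.009, 0.0885]
orientation: [-0.001, -0.001, 1.0, 0.0]
wrist_force: [-1.0, -0.1, -0.1]
finger_gap: 0.0192
```

arm_command --motion '[{"x": 0, "y": 0, "z": 2, "rx": 0, "ry": 0, "rz": 0, "hand": 1}, {"x": 0, "y": 0, "z": 3.5, "rx": 0, "ry": 0, "rz": 0, "hand": 1}, {"x": 0, "y": 0, "z": 4, "rx": 0, "ry": 0, "rz": 0, "hand": 1}]'

```text
clock: 14.28
tcp_pos: [0.5539, 0.0089, 0.0855]
orientation: [0.0, -0.001, 1.0, 0.0]
wrist_force: [-0.6, 0.9, -0.5]
finger_gap: 0.0191
```

```bash
python3 shot.py 11 .555 .008 .11;python3 go.py .5537 .0085 .0855
```

```text
scene [0.5539 0.009  0.0855] 272 227 0.0186 [ 3.e-04 -8.e-04  1.e+00  0.e+00] 14.325
top [0.5538 0.009  0.0855] 342 230 0.019 [ 2.e-04 -8.e-04  1.e+00  0.e+00] 14.375
t 14.375 tcp [0.5538 0.009  0.0855] F [-0.5 -0.1 -0.9] gap 0.019 q [-0.129  0.359 -0.26   0.951  0.    -0.13 ]
to target: shift mm, rotvec deg [ 0.1 -0.5 -0. ] [0.   0.03 0.09]
```

View pics/g11.png

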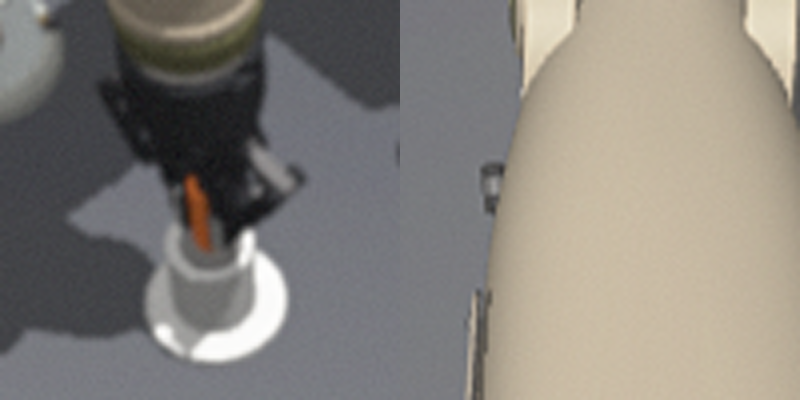

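arm_command --motion '[{"x": 0, "y": 0, "z": 1, "rx": 0, "ry": 0, "rz": 0, "hand": 1}, {"x": 0, "y": 0, "z": 1, "rx": 0, "ry": 0, "rz": 0, "hand": 1}]'

```text
clock: 14.62
tcp_pos: [0.5539, 0.009, 0.0855]
orientation: [0.001, -0.001, 1.0, -0.0]
wrist_force: [-2.3, -0.1, 6.0]
finger_gap: 0.0192
```

arm_command --motion '[{"x": 0, "y": 0, "z": -1, "rx": 0, "ry": 0, "rz": 0, "hand": 0.4}, {"x": 0, "y": 0, "z": -1, "rx": 0, "ry": 0, "rz": 0, "hand": 0}, {"x": 0, "y": 0, "z": -1, "rx": 0, "ry": 0, "rz": 0, "hand": -1}, {"x": 0, "y": 0, "z": -1, "rx": 0, "ry": 0, "rz": 0, "hand": -1}, {"x": 0, "y": 0, "z": -1, "rx": 0, "ry": 0, "rz": 0, "hand": -1}, {"x": 0, "y": 0, "z": -15, "rx": 0, "ry": 0, "rz": 0, "hand": -1}, {"x": 0, "y": 0, "z": -50, "rx": 0, "ry": 0, "rz": 0, "hand": -1}, {"x": 0, "y": 0, "z": -90, "rx": 0, "ry": 0, "rz": 0, "hand": -1}, {"x": 0, "y": 0, "z": -90, "rx": 0, "ry": 0, "rz": 0, "hand": -1}]'

```text
clock: 15.75
tcp_pos: [0.5563, 0.0087, 0.179]
orientation: [0.004, -0.001, 1.0, -0.0]
wrist_force: [0.6, 0.5, -0.1]
finger_gap: 0.085
```

```bash
python3 shot.py 12 .555 .008 .11;python3 go.py .504 .25 .175
```

```text
scene [0.5552 0.0088 0.1769] 272 227 0.0853 [ 2.4e-03 -8.0e-04  1.0e+00 -3.0e-04] 15.8
top [0.5541 0.0089 0.1753] 342 230 0.0854 [ 1.e-03 -8.e-04  1.e+00 -1.e-04] 15.85
t 15.85 tcp [0.5541 0.0089 0.1753] F [-0.1  0.2  0.1] gap 0.0854 q [-0.129  0.294 -0.119  1.156  0.    -0.13 ]
to target: shift mm, rotvec deg [4.980e+01 2.412e+02 2.000e-01] [-0.01  0.11  0.09]
```

View pics/g12.png

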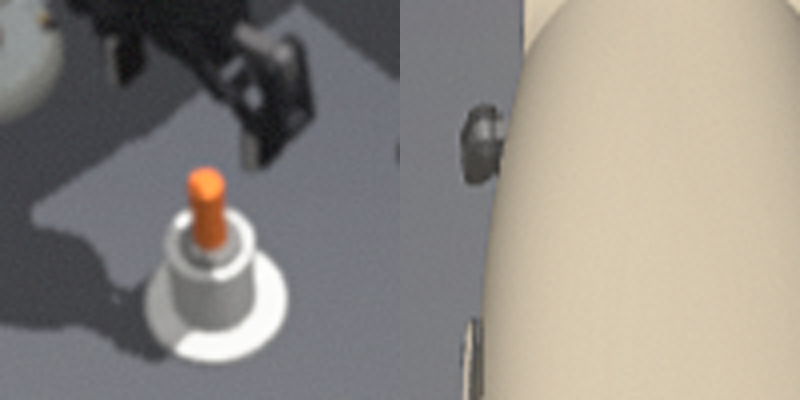

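The probe is back upright, with its handle top at crop (206,182) and the shoulder on the post. Next I go to the lids.

arm_command --motion '[{"x": 5, "y": 24, "z": 0, "rx": 0, "ry": 0, "rz": 0, "hand": -1}, {"x": 15, "y": 72, "z": 0, "rx": 0, "ry": 0, "rz": 0, "hand": -1}, {"x": 26, "y": 125, "z": 0, "rx": 0, "ry": 0, "rz": 0, "hand": -1}, {"x": 37, "y": 178, "z": 0, "rx": 0, "ry": 0, "rz": 0, "hand": -1}, {"x": 46, "y": 222, "z": 0, "rx": 0, "ry": 0, "rz": 0, "hand": -1}, {"x": 49.8, "y": 241, "z": 0, "rx": 0, "ry": 0, "rz": 0, "hand": -1}, {"x": 49.8, "y": 241, "z": 0, "rx": 0, "ry": 0, "rz": 0, "hand": -1}, {"x": 49.8, "y": 241, "z": 0, "rx": 0, "ry": 0, "rz": 0, "hand": -1}, {"x": 49.8, "y": 241, "z": 0, "rx": 0, "ry": 0, "rz": 0, "hand": -1}]'

```text
clock: 16.98
tcp_pos: [0.5039, 0.2486, 0.1741]
orientation: [-0.0, 0.0, 1.0, -0.0]
wrist_force: [0.0, 0.6, 0.1]
finger_gap: 0.0856
```

```bash
python3 shot.py 13 .504 .25 .11;python3 go.py .504 .25 .11; python3 - <<'E'
import pickle
from edge import *
p=pickle.load(open(f"pics/scene13.pkl","rb"));print("plate",edgefit(p,(.505,.25),.055,.05))
print("stem",edgefit(p,(.505,.25),.009,.108,ch=lambda im:im[...,0]-im[...,2],search=.005))
p=pickle.load(open(f"pics/scene12.pkl","rb"));print("plate",edgefit(p,(.505,.25),.055,.05))
print("stem",edgefit(p,(.505,.25),.009,.108,ch=lambda im:im[...,0]-im[...,2],search=.005))
E
```

```text
scene [0.5039 0.2487 0.1742] 374 270 0.0855 [-0.e+00  2.e-04  1.e+00 -1.e-04] 17.025
top [0.5039 0.2488 0.1743] 235 263 0.0854 [ 0.e+00  1.e-04  1.e+00 -0.e+00] 17.075
t 17.075 tcp [0.5039 0.2488 0.1743] F [0.5 1.  0.8] gap 0.0854 q [ 0.316  0.311 -0.099  1.162 -0.     0.316]
to target: shift mm, rotvec deg [-0.1  1.2 64.3] [-0.    0.   -0.01]
plate (array([0.5053, 0.2508]), 90, 0.41, 0.2)
stem (array([0.5058, 0.2508]), 90, 0.8, -0.69)
plate (array([0.5051, 0.2507]), 90, 0.4, 0.19)
stem (array([0.506 , 0.2509]), 90, 0.67, -0.52)
```

View pics/g13.png

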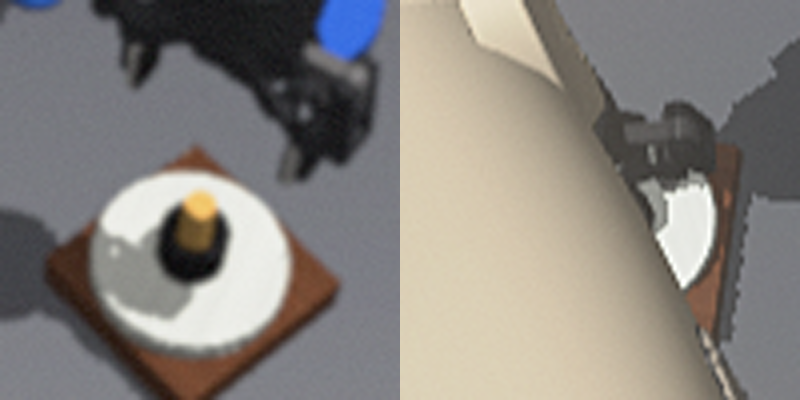

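```bash
python3 - <<'E'
import pickle
from h import *
p=pickle.load(open("pics/scene13.pkl","rb"))
print(proj(p,[[.5039,.2487,.1872],[.5039,.2897,.1872],[.5039,.2077,.1872],[.5045,.2502,.108]]))
im=p["image"][225:285,345:425];cv2.imwrite("pics/z13.png",cv2.resize(im,(800,600),interpolation=cv2.INTER_CUBIC)[:,:,::-1])
E
```

```text
[[377.32016585 250.13519679]
 [394.45334243 260.97707033]
 [360.66071109 239.58789773]
 [373.81720993 270.49137189]]
```

View pics/z13.png

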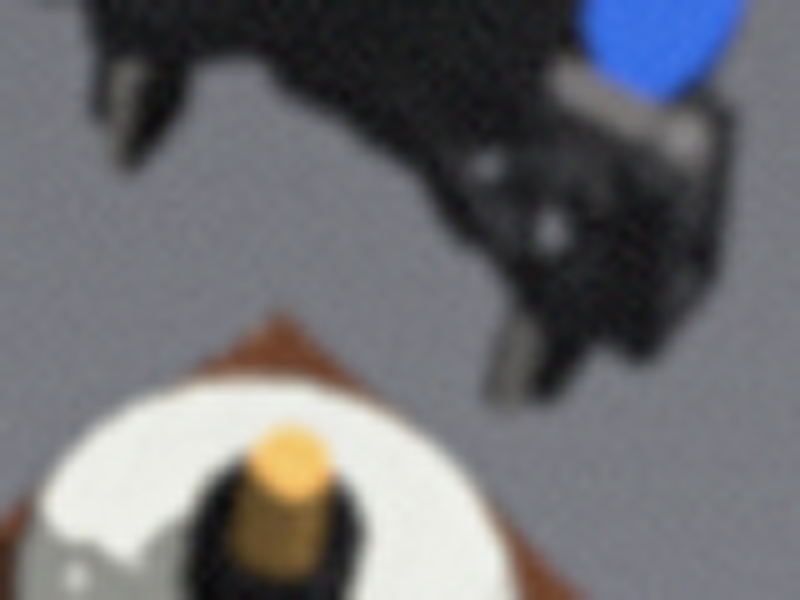

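arm_command --motion '[{"x": -0.5, "y": 1.2, "z": 20, "rx": 0, "ry": 0, "rz": 0, "hand": -1}, {"x": -0.5, "y": 1.2, "z": 45, "rx": 0, "ry": 0, "rz": 0, "hand": -1}, {"x": -0.5, "y": 1.2, "z": 70, "rx": 0, "ry": 0, "rz": 0, "hand": -1}, {"x": -0.5, "y": 1.2, "z": 85, "rx": 0, "ry": 0, "rz": 0, "hand": -1}, {"x": -0.5, "y": 1.2, "z": 90, "rx": 0, "ry": 0, "rz": 0, "hand": -1}, {"x": -0.5, "y": 1.2, "z": 90, "rx": 0, "ry": 0, "rz": 0, "hand": -1}, {"x": -0.5, "y": 1.2, "z": 90, "rx": 0, "ry": 0, "rz": 0, "hand": -1}]'

```text
clock: 17.95
tcp_pos: [0.5048, 0.2513, 0.0853]
orientation: [0.001, -0.001, 1.0, 0.0]
wrist_force: [-0.1, 0.8, -0.6]
finger_gap: 0.0855
```

```bash
python3 shot.py 14 .504 .25 .11;python3 go.py .5045 .25 .084
```

```text
scene [0.5047 0.2513 0.0853] 374 270 0.0854 [ 9.e-04 -8.e-04  1.e+00  3.e-04] 18.0
top [0.5046 0.2513 0.0852] 235 263 0.0856 [ 8.e-04 -8.e-04  1.e+00  3.e-04] 18.05
t 18.05 tcp [0.5046 0.2513 0.0852] F [-0.5  0.3  0.4] gap 0.0856 q [ 0.32   0.376 -0.236  0.957  0.     0.318]
to target: shift mm, rotvec deg [ 0.1 -1.3  1.2] [0.03 0.09 0.09]
```

View pics/g14.png

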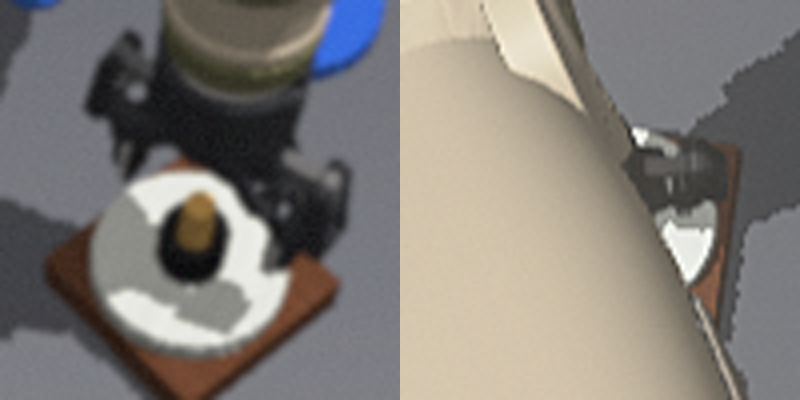

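arm_command --motion '[{"x": 0, "y": -1, "z": 0.5, "rx": 0, "ry": 0, "rz": 0, "hand": -1}, {"x": 0, "y": -1, "z": 0.5, "rx": 0, "ry": 0, "rz": 0, "hand": 1}, {"x": 0, "y": -1, "z": 0.5, "rx": 0, "ry": 0, "rz": 0, "hand": 1}, {"x": 0, "y": -1, "z": 0.5, "rx": 0, "ry": 0, "rz": 0, "hand": 1}, {"x": 0, "y": -1, "z": 0.5, "rx": 0, "ry": 0, "rz": 0, "hand": 1}, {"x": 0, "y": -1, "z": 0.5, "rx": 0, "ry": 0, "rz": 0, "hand": 1}, {"x": 0, "y": -1, "z": 0.5, "rx": 0, "ry": 0, "rz": 0, "hand": 1}]' --force 80

```text
clock: 18.92
tcp_pos: [0.5041, 0.2497, 0.0839]
orientation: [0.0, -0.001, 1.0, -0.0]
wrist_force: [-0.5, -3.9, 0.6]
finger_gap: 0.0154
```

```bash
python3 shot.py 15 .504 .25 .11;python3 go.py .5045 .25 .225
```

```text
scene [0.504  0.2497 0.0839] 374 270 0.0155 [ 0.e+00 -6.e-04  1.e+00 -3.e-04] 18.975
top [0.504  0.2498 0.0838] 235 263 0.0156 [ 0.e+00 -7.e-04  1.e+00 -3.e-04] 19.025
t 19.025 tcp [0.504  0.2498 0.0838] F [ 0.1 -2.8  1.9] gap 0.0156 q [ 0.318  0.376 -0.239  0.956 -0.001  0.316]
to target: shift mm, rotvec deg [  -0.5    0.2 -141.2] [-0.03  0.    0.07]
```

View pics/g15.png

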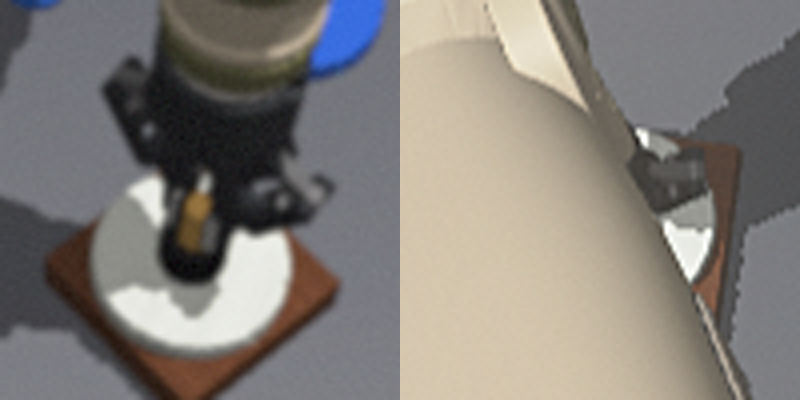

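arm_command --motion '[{"x": 0, "y": 0, "z": -3, "rx": 0, "ry": 0, "rz": 0, "hand": 1}, {"x": 0, "y": 0, "z": -8, "rx": 0, "ry": 0, "rz": 0, "hand": 1}, {"x": 0, "y": 0, "z": -14, "rx": 0, "ry": 0, "rz": 0, "hand": 1}, {"x": 0, "y": 0, "z": -20, "rx": 0, "ry": 0, "rz": 0, "hand": 1}, {"x": 0, "y": 0, "z": -25, "rx": 0, "ry": 0, "rz": 0, "hand": 1}, {"x": 0, "y": 0, "z": -25, "rx": 0, "ry": 0, "rz": 0, "hand": 1}]'

```text
clock: 19.77
tcp_pos: [0.5045, 0.2503, 0.1095]
orientation: [0.001, -0.001, 1.0, 0.0]
wrist_force: [0.3, 0.0, -4.9]
finger_gap: 0.0155
```

```bash
python3 shot.py 16 .504 .25 .11;python3 go.py .5045 .25 .225
```

```text
scene [0.5042 0.2502 0.1091] 374 270 0.0155 [ 3.e-04 -8.e-04  1.e+00  2.e-04] 19.825
top [0.504  0.2501 0.1088] 235 263 0.0157 [ 1.e-04 -8.e-04  1.e+00  1.e-04] 19.875
t 19.875 tcp [0.504  0.2501 0.1088] F [-0.2 -0.2 -5.8] gap 0.0157 q [ 0.318  0.355 -0.204  1.012  0.     0.316]
to target: shift mm, rotvec deg [-5.000e-01 -1.000e-01 -1.162e+02] [0.01 0.01 0.09]
```

View pics/g16.png

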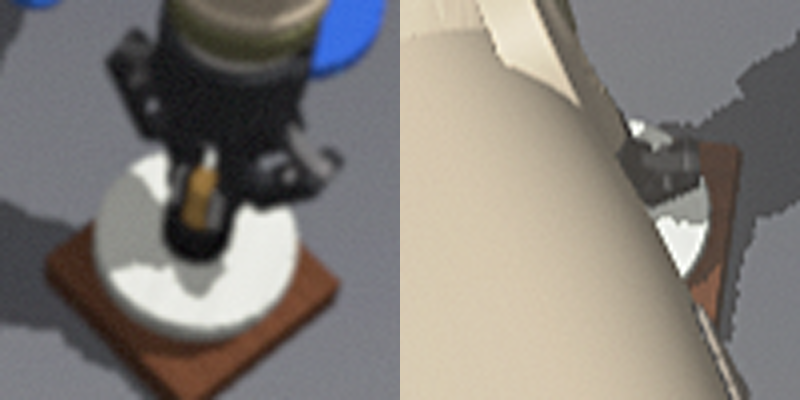

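arm_command --motion '[{"x": 0, "y": 0, "z": -4, "rx": 0, "ry": 0, "rz": 0, "hand": 1}, {"x": 0, "y": 0, "z": -14, "rx": 0, "ry": 0, "rz": 0, "hand": 1}, {"x": 0, "y": 0, "z": -29, "rx": 0, "ry": 0, "rz": 0, "hand": 1}, {"x": 0, "y": 0, "z": -46, "rx": 0, "ry": 0, "rz": 0, "hand": 1}, {"x": 0, "y": 0, "z": -63, "rx": 0, "ry": 0, "rz": 0, "hand": 1}, {"x": 0, "y": 0, "z": -80, "rx": 0, "ry": 0, "rz": 0, "hand": 1}, {"x": 0, "y": 0, "z": -96, "rx": 0, "ry": 0, "rz": 0, "hand": 1}, {"x": 0, "y": 0, "z": -109, "rx": 0, "ry": 0, "rz": 0, "hand": 1}, {"x": 0, "y": 0, "z": -116, "rx": 0, "ry": 0, "rz": 0, "hand": 1}, {"x": 0, "y": 0, "z": -116, "rx": 0, "ry": 0, "rz": 0, "hand": 1}]'

```text
clock: 21.12
tcp_pos: [0.5043, 0.2502, 0.2253]
orientation: [0.0, -0.001, 1.0, 0.0]
wrist_force: [-0.1, -0.2, -5.2]
finger_gap: 0.0155
```

arm_command --motion '[{"x": 0, "y": -5, "z": 0, "rx": 0, "ry": 0, "rz": 0, "hand": 1}, {"x": 0, "y": -17, "z": 0, "rx": 0, "ry": 0, "rz": 0, "hand": 1}, {"x": 0, "y": -34, "z": 0, "rx": 0, "ry": 0, "rz": 0, "hand": 1}, {"x": 0, "y": -56, "z": 0, "rx": 0, "ry": 0, "rz": 0, "hand": 1}, {"x": 0, "y": -82, "z": 0, "rx": 0, "ry": 0, "rz": 0, "hand": 1}, {"x": 0, "y": -110, "z": 0, "rx": 0, "ry": 0, "rz": 0, "hand": 1}, {"x": 0, "y": -138, "z": 0, "rx": 0, "ry": 0, "rz": 0, "hand": 1}, {"x": 0, "y": -166, "z": 0, "rx": 0, "ry": 0, "rz": 0, "hand": 1}, {"x": 0, "y": -194, "z": 0, "rx": 0, "ry": 0, "rz": 0, "hand": 1}, {"x": 0, "y": -222, "z": 0, "rx": 0, "ry": 0, "rz": 0, "hand": 1}]'

```text
clock: 22.38
tcp_pos: [0.5038, 0.0261, 0.2248]
orientation: [-0.0, -0.0, 1.0, -0.0]
wrist_force: [-0.6, -0.6, -5.0]
finger_gap: 0.0157
```

arm_command --motion '[{"x": 0, "y": -28, "z": 0, "rx": 0, "ry": 0, "rz": 0, "hand": 1}, {"x": 0, "y": -56, "z": 0, "rx": 0, "ry": 0, "rz": 0, "hand": 1}, {"x": 0, "y": -84, "z": 0, "rx": 0, "ry": 0, "rz": 0, "hand": 1}, {"x": 0, "y": -112, "z": 0, "rx": 0, "ry": 0, "rz": 0, "hand": 1}, {"x": 0, "y": -140, "z": 0, "rx": 0, "ry": 0, "rz": 0, "hand": 1}, {"x": 0, "y": -168, "z": 0, "rx": 0, "ry": 0, "rz": 0, "hand": 1}, {"x": 0, "y": -194, "z": 0, "rx": 0, "ry": 0, "rz": 0, "hand": 1}, {"x": 0, "y": -216, "z": 0, "rx": 0, "ry": 0, "rz": 0, "hand": 1}, {"x": 0, "y": -234, "z": 0, "rx": 0, "ry": 0, "rz": 0, "hand": 1}, {"x": 0, "y": -246, "z": 0, "rx": 0, "ry": 0, "rz": 0, "hand": 1}]'

```text
clock: 23.62
tcp_pos: [0.5045, -0.219, 0.2247]
orientation: [-0.0, -0.0, 1.0, 0.0]
wrist_force: [0.3, -0.0, -5.4]
finger_gap: 0.0157
```

```bash
python3 go.py .504 -.2367 .225
```

```text
t 23.625 tcp [ 0.5045 -0.219   0.2247] F [ 0.3 -0.  -5.4] gap 0.0157 q [-0.556  0.267 -0.034  1.271  0.    -0.556]
to target: shift mm, rotvec deg [  0.6 -17.7  -0.3] [ 0.01 -0.    0.05]
```

arm_command --motion '[{"x": 0.3, "y": -9, "z": 0, "rx": 0, "ry": 0, "rz": 0, "hand": 1}, {"x": 0.5, "y": -16, "z": 0, "rx": 0, "ry": 0, "rz": 0, "hand": 1}, {"x": 0.5, "y": -18, "z": 5, "rx": 0, "ry": 0, "rz": 0, "hand": 1}, {"x": 0.5, "y": -18, "z": 14, "rx": 0, "ry": 0, "rz": 0, "hand": 1}, {"x": 0.5, "y": -18, "z": 25, "rx": 0, "ry": 0, "rz": 0, "hand": 1}, {"x": 0.5, "y": -18, "z": 35, "rx": 0, "ry": 0, "rz": 0, "hand": 1}, {"x": 0.5, "y": -18, "z": 43, "rx": 0, "ry": 0, "rz": 0, "hand": 1}, {"x": 0.5, "y": -18, "z": 47, "rx": 0, "ry": 0, "rz": 0, "hand": 1}, {"x": 0.5, "y": -18, "z": 47, "rx": 0, "ry": 0, "rz": 0, "hand": 1}, {"x": 0.5, "y": -18, "z": 47, "rx": 0, "ry": 0, "rz": 0, "hand": 1}]'

```text
clock: 24.88
tcp_pos: [0.5045, -0.2361, 0.1782]
orientation: [0.0, -0.001, 1.0, -0.0]
wrist_force: [0.5, 0.4, -5.1]
finger_gap: 0.0156
```

```bash
python3 shot.py 17 .504 -.2367 .12;python3 go.py .504 -.2367 .144
```

```text
scene [ 0.5045 -0.2361  0.1782] 209 160 0.0159 [ 4.e-04 -7.e-04  1.e+00 -2.e-04] 24.925
top [ 0.5045 -0.2361  0.1782] 455 241 0.0156 [ 4.e-04 -8.e-04  1.e+00 -2.e-04] 24.975
t 24.975 tcp [ 0.5045 -0.2361  0.1782] F [-0.3  0.3 -4.9] gap 0.0156 q [-0.582  0.299 -0.106  1.166  0.    -0.583]
to target: shift mm, rotvec deg [ 0.5 -0.6 34.2] [-0.02  0.04  0.09]
```

View pics/g17.png

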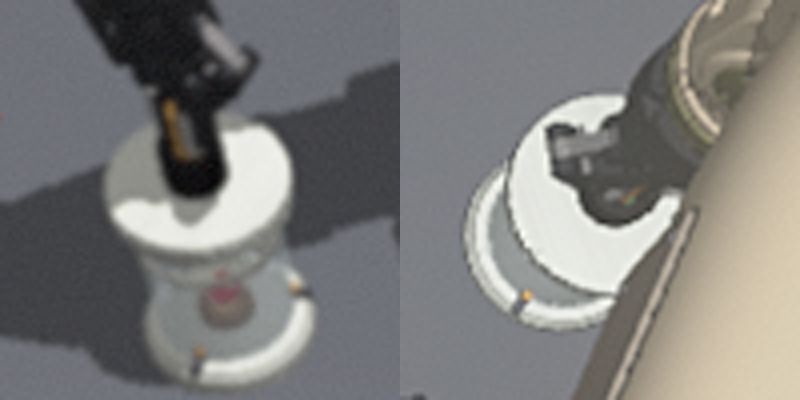

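```bash
python3 - <<'E'
import pickle
from edge import *
for n in ("scene","top"):
    p=pickle.load(open(f"pics/{n}17.pkl","rb"))
    left=(lambda A: np.cos(A-np.arctan2(-.237+0,.2))>-2) 
    print(n,edgefit(p,(.505,-.236),.055,.1445,search=.006),edgefit(p,(.505,-.236),.055,.1445,search=.004))
    print(" base",edgefit(p,(.504,-.236),.055,.02,search=.005,sect=lambda A:np.cos(A)>-.0))
p=pickle.load(open("pics/scene0.pkl","rb"));print(" base0",edgefit(p,(.504,-.236),.055,.02,search=.005,sect=lambda A:np.cos(A)>0))
p=pickle.load(open("pics/top0.pkl","rb"));print(" base0 top",edgefit(p,(.504,-.236),.055,.02,search=.005))
E
```

```text
scene (array([ 0.5059, -0.2329]), 81, 0.63, 0.04) (array([ 0.5061, -0.2327]), 68, 0.57, -0.06)
 base (array([ 0.5091, -0.2303]), 42, 0.86, -0.24)
top (array([ 0.503 , -0.2356]), 58, 0.6, -0.02) (array([ 0.503 , -0.2355]), 55, 0.65, -0.02)
 base (array([ 0.4976, -0.2354]), 25, 2.2, -0.34)
 base0 (array([ 0.5088, -0.2302]), 43, 0.75, -0.16)
 base0 top (array([ 0.5029, -0.2348]), 78, 1.53, -1.51)
```

arm_command --motion '[{"x": 0.4, "y": -1.5, "z": 0, "rx": 0, "ry": 0, "rz": 0, "hand": 1}, {"x": 0.4, "y": -1.5, "z": 6, "rx": 0, "ry": 0, "rz": 0, "hand": 1}, {"x": 0.4, "y": -1.5, "z": 13, "rx": 0, "ry": 0, "rz": 0, "hand": 1}, {"x": 0.4, "y": -1.5, "z": 20, "rx": 0, "ry": 0, "rz": 0, "hand": 1}, {"x": 0.4, "y": -1.5, "z": 25, "rx": 0, "ry": 0, "rz": 0, "hand": 1}, {"x": 0.4, "y": -1.5, "z": 29, "rx": 0, "ry": 0, "rz": 0, "hand": 1}, {"x": 0.4, "y": -1.5, "z": 31, "rx": 0, "ry": 0, "rz": 0, "hand": 1}, {"x": 0.4, "y": -1.5, "z": 31, "rx": 0, "ry": 0, "rz": 0, "hand": 1}]'

```text
clock: 25.98
tcp_pos: [0.5038, -0.2374, 0.1467]
orientation: [-0.0, -0.001, 1.0, 0.0]
wrist_force: [-0.4, -0.7, -5.0]
finger_gap: 0.0154
```

```bash
python3 shot.py 18 .504 -.2367 .12;python3 go.py .504 -.2375 .1438
```

```text
scene [ 0.5039 -0.2374  0.1469] 209 160 0.0151 [ 1.e-04 -8.e-04  1.e+00 -0.e+00] 26.025
top [ 0.504  -0.2375  0.147 ] 455 241 0.0154 [ 2.e-04 -8.e-04  1.e+00 -1.e-04] 26.075
t 26.075 tcp [ 0.504  -0.2375  0.147 ] F [ 0.2  0.  -4.6] gap 0.0154 q [-0.584  0.317 -0.159  1.095  0.    -0.586]
to target: shift mm, rotvec deg [ 0.  -0.   3.2] [-0.01  0.02  0.09]
```

View pics/g18.png

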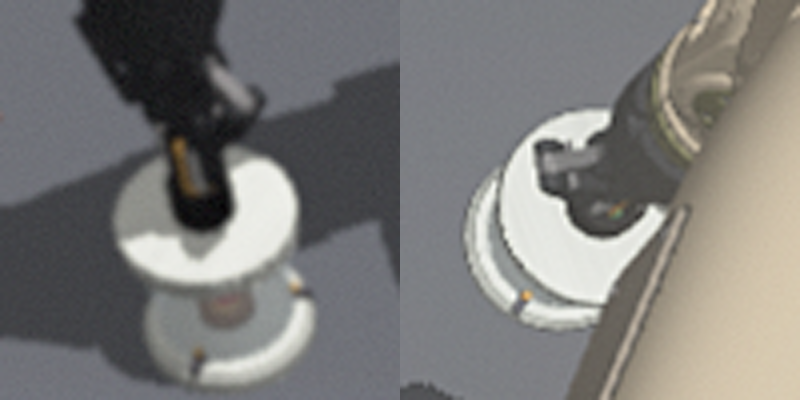

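arm_command --motion '[{"x": 0, "y": 0, "z": 1, "rx": 0, "ry": 0, "rz": 0, "hand": 1}, {"x": 0, "y": 0, "z": 2, "rx": 0, "ry": 0, "rz": 0, "hand": 1}, {"x": 0, "y": 0, "z": 3, "rx": 0, "ry": 0, "rz": 0, "hand": 1}, {"x": 0, "y": 0, "z": 3, "rx": 0, "ry": 0, "rz": 0, "hand": 1}]'

```text
clock: 26.58
tcp_pos: [0.5039, -0.2375, 0.144]
orientation: [0.0, -0.001, 1.0, -0.0]
wrist_force: [-0.4, -0.3, -3.8]
finger_gap: 0.0154
```

arm_command --motion '[{"x": 0, "y": 0, "z": 0.7, "rx": 0, "ry": 0, "rz": 0, "hand": 1}, {"x": 0, "y": 0, "z": 1.2, "rx": 0, "ry": 0, "rz": 0, "hand": 1}, {"x": 0, "y": 0, "z": 1.2, "rx": 0, "ry": 0, "rz": 0, "hand": 1}]'

```text
clock: 26.95
tcp_pos: [0.5041, -0.2378, 0.1437]
orientation: [0.001, -0.001, 1.0, -0.001]
wrist_force: [-2.3, 0.1, 5.4]
finger_gap: 0.0156
```

arm_command --motion '[{"x": 0, "y": 0, "z": 0.6, "rx": 0, "ry": 0, "rz": 0, "hand": 1}, {"x": 0, "y": 0, "z": 0.6, "rx": 0, "ry": 0, "rz": 0, "hand": 1}, {"x": 0, "y": 0, "z": 0.6, "rx": 0, "ry": 0, "rz": 0, "hand": 1}]'

```text
clock: 27.32
tcp_pos: [0.504, -0.2379, 0.1436]
orientation: [0.001, -0.001, 1.0, -0.001]
wrist_force: [-3.9, -0.1, 7.6]
finger_gap: 0.0154
```

```bash
python3 shot.py 19 .504 -.2367 .12;python3 go.py .504 -.2375 .1438;  python3 - <<'E'
import pickle
from edge import *
for n in ("scene","top"):
    p=pickle.load(open(f"pics/{n}19.pkl","rb"))
    print(n,edgefit(p,(.505,-.2365),.055,.110,search=.006),edgefit(p,(.505,-.2365),.055,.110,search=.004))
    W=cloud(p);m=np.isfinite(W[...,2])&(np.hypot(W[...,0]-.504,W[...,1]+.2367)<.05)&(W[...,2]>.10)&(W[...,2]<.118)
    P=W[m];A=np.c_[P[:,:2]-[.504,-.2367],np.ones(len(P))];print(np.linalg.lstsq(A,P[:,2],rcond=None)[0],len(P))
E
```

```text
scene [ 0.5041 -0.2379  0.1436] 209 160 0.0153 [ 7.e-04 -7.e-04  1.e+00 -7.e-04] 27.375
top [ 0.504  -0.2379  0.1436] 455 241 0.0157 [ 7.e-04 -6.e-04  1.e+00 -7.e-04] 27.425
t 27.425 tcp [ 0.504  -0.2379  0.1436] F [-5.1  0.4  8.5] gap 0.0157 q [-0.585  0.319 -0.165  1.085 -0.    -0.586]
to target: shift mm, rotvec deg [ 0.   0.4 -0.2] [-0.08  0.08  0.07]
scene (array([ 0.5055, -0.2347]), 83, 0.77, 0.38) (array([ 0.5055, -0.2347]), 80, 0.8, 0.28)
[-0.00613271 -0.0095039   0.10937261] 726
top (array([ 0.502 , -0.2375]), 56, 0.4, -0.03) (array([ 0.502 , -0.2376]), 53, 0.51, -0.12)
[ 0.00180915 -0.00632938  0.11025454] 628
```

View pics/g19.png

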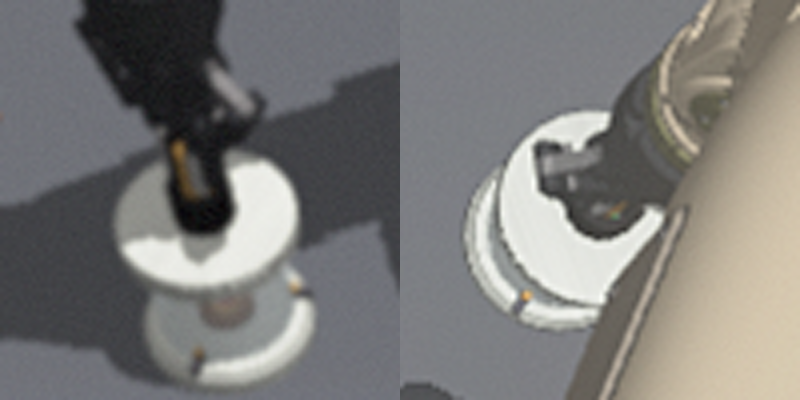

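arm_command --motion '[{"x": 0, "y": 0, "z": -1, "rx": 0, "ry": 0, "rz": 0, "hand": 1}, {"x": 0, "y": 0, "z": -1, "rx": 0, "ry": 0, "rz": 0, "hand": 0.5}, {"x": 0, "y": 0, "z": -1, "rx": 0, "ry": 0, "rz": 0, "hand": 0}, {"x": 0, "y": 0, "z": -1, "rx": 0, "ry": 0, "rz": 0, "hand": -1}, {"x": 0, "y": 0, "z": -1, "rx": 0, "ry": 0, "rz": 0, "hand": -1}, {"x": 0, "y": 0, "z": -1, "rx": 0, "ry": 0, "rz": 0, "hand": -1}, {"x": 0, "y": 0, "z": -1, "rx": 0, "ry": 0, "rz": 0, "hand": -1}]'

```text
clock: 28.3
tcp_pos: [0.5039, -0.2374, 0.143]
orientation: [0.0, -0.001, 1.0, 0.0]
wrist_force: [-0.1, -1.1, -0.6]
finger_gap: 0.0854
```

```bash
python3 shot.py 20 .504 -.2367 .12;python3 go.py .504 -.2375 .114;  python3 - <<'E'
import pickle
from edge import *
yb=lambda im:im[...,0]-im[...,2]
p=pickle.load(open(f"pics/scene20.pkl","rb"))
print(edgefit(p,(.505,-.2365),.055,.110,search=.006),"stem",edgefit(p,(.505,-.2365),.009,.168,search=.005,ch=yb))
im=p["image"][125:185,170:250];cv2.imwrite("pics/z20.png",cv2.resize(im,(800,600),interpolation=cv2.INTER_CUBIC)[:,:,::-1])
E
```

```text
scene [ 0.5039 -0.2374  0.143 ] 209 160 0.0851 [ 0.e+00 -8.e-04  1.e+00  0.e+00] 28.35
top [ 0.5039 -0.2374  0.143 ] 455 241 0.0856 [-0.e+00 -8.e-04  1.e+00  1.e-04] 28.4
t 28.4 tcp [ 0.5039 -0.2374  0.143 ] F [ 0.3 -0.  -0.4] gap 0.0856 q [-0.585  0.32  -0.165  1.086  0.    -0.586]
to target: shift mm, rotvec deg [-0.1 -0.1 29. ] [ 0.01 -0.    0.09]
(array([ 0.5055, -0.2347]), 80, 0.61, 0.21) stem (array([ 0.5058, -0.2345]), 84, 0.99, -0.39)
```

View pics/z20.png

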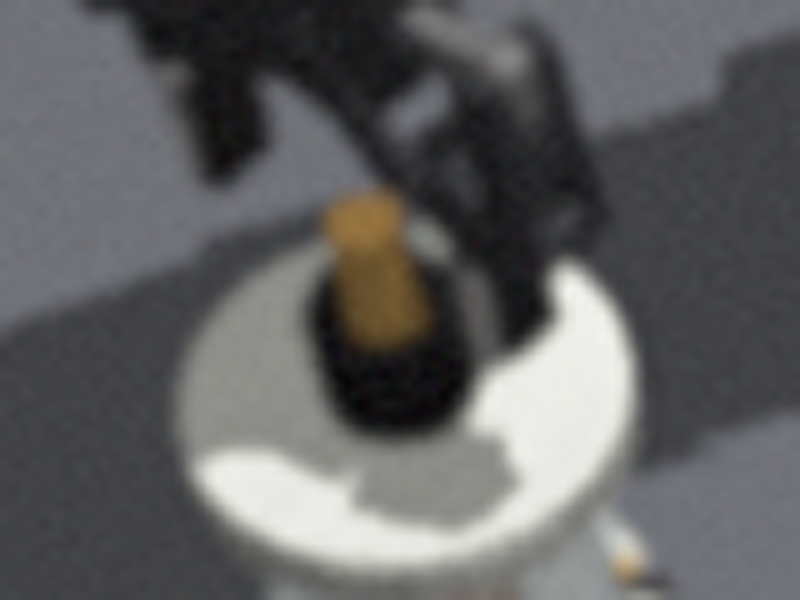

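arm_command --motion '[{"x": 0, "y": 0, "z": 6, "rx": 0, "ry": 0, "rz": 0, "hand": -1}, {"x": 0, "y": 0, "z": 14, "rx": 0, "ry": 0, "rz": 0, "hand": -1}, {"x": 0, "y": 0, "z": 22, "rx": 0, "ry": 0, "rz": 0, "hand": -1}, {"x": 0, "y": 0, "z": 28, "rx": 0, "ry": 0, "rz": 0, "hand": -1}, {"x": 0, "y": 0, "z": 32, "rx": 0, "ry": 0, "rz": 0, "hand": -1}, {"x": 0, "y": 0, "z": 32, "rx": 0, "ry": 0, "rz": 0, "hand": -1}, {"x": 0, "y": 0, "z": 32, "rx": 0, "ry": 0, "rz": 0, "hand": -1}]'

```text
clock: 29.28
tcp_pos: [0.504, -0.2375, 0.1112]
orientation: [0.0, -0.001, 1.0, -0.0]
wrist_force: [0.8, -0.2, 1.0]
finger_gap: 0.0853
```

```bash
python3 shot.py 21 .504 -.2367 .12;python3 go.py .504 -.2375 .111;  python3 - <<'E'
import pickle,cv2
p=pickle.load(open(f"pics/scene21.pkl","rb"))
im=p["image"][125:185,170:250];cv2.imwrite("pics/z21.png",cv2.resize(im,(800,600),interpolation=cv2.INTER_CUBIC)[:,:,::-1])
E
```

```text
scene [ 0.5041 -0.2375  0.1113] 209 160 0.085 [ 3.e-04 -8.e-04  1.e+00 -1.e-04] 29.325
top [ 0.5041 -0.2375  0.1113] 455 241 0.0851 [ 3.e-04 -8.e-04  1.e+00 -1.e-04] 29.375
t 29.375 tcp [ 0.5041 -0.2375  0.1113] F [ 0.6 -0.2  0.4] gap 0.0851 q [-0.584  0.343 -0.215  1.013  0.    -0.586]
to target: shift mm, rotvec deg [0.1 0.  0.3] [-0.01  0.03  0.09]
```

View pics/z21.png

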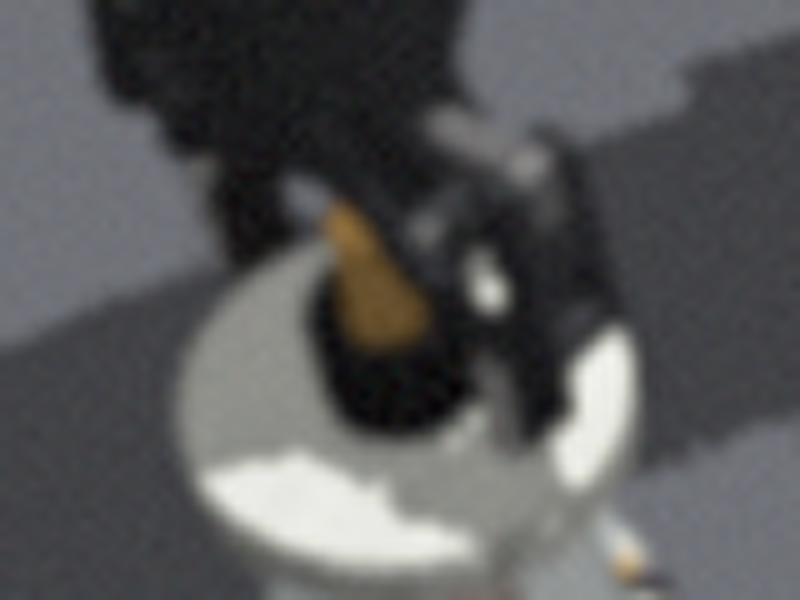

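arm_command --motion '[{"x": 0, "y": -0.3, "z": 0.5, "rx": 0, "ry": 0, "rz": 0, "hand": -0.5}, {"x": 0, "y": -0.3, "z": 0.5, "rx": 0, "ry": 0, "rz": 0, "hand": 0}, {"x": 0, "y": -0.3, "z": 0.5, "rx": 0, "ry": 0, "rz": 0, "hand": 1}, {"x": 0, "y": -0.3, "z": 0.5, "rx": 0, "ry": 0, "rz": 0, "hand": 1}, {"x": 0, "y": -0.3, "z": 0.5, "rx": 0, "ry": 0, "rz": 0, "hand": 1}, {"x": 0, "y": -0.3, "z": 0.5, "rx": 0, "ry": 0, "rz": 0, "hand": 1}]' --force 50

```text
clock: 30.12
tcp_pos: [0.504, -0.2379, 0.1109]
orientation: [0.0, -0.001, 1.0, -0.0]
wrist_force: [-1.1, -0.4, 5.0]
finger_gap: 0.0388
```

```bash
python3 shot.py 22 .504 -.2367 .12;python3 go.py .504 -.2375 .111;  python3 - <<'E'
import pickle,cv2
from edge import *
p=pickle.load(open(f"pics/scene22.pkl","rb"))
print(edgefit(p,(.505,-.2365),.055,.110,search=.006))
im=p["image"][125:185,170:250];cv2.imwrite("pics/z22.png",cv2.resize(im,(800,600),interpolation=cv2.INTER_CUBIC)[:,:,::-1])
E
```

```text
scene [ 0.504  -0.2379  0.1109] 209 160 0.0391 [ 3.e-04 -7.e-04  1.e+00 -2.e-04] 30.175
top [ 0.5041 -0.2379  0.1109] 455 241 0.039 [ 3.e-04 -8.e-04  1.e+00 -2.e-04] 30.225
t 30.225 tcp [ 0.5041 -0.2379  0.1109] F [-1.2 -0.5  5.5] gap 0.039 q [-0.585  0.343 -0.215  1.012 -0.    -0.586]
to target: shift mm, rotvec deg [ 0.1  0.4 -0.1] [-0.03  0.03  0.09]
(array([ 0.5055, -0.2347]), 73, 0.61, 0.02)
```

View pics/z22.png

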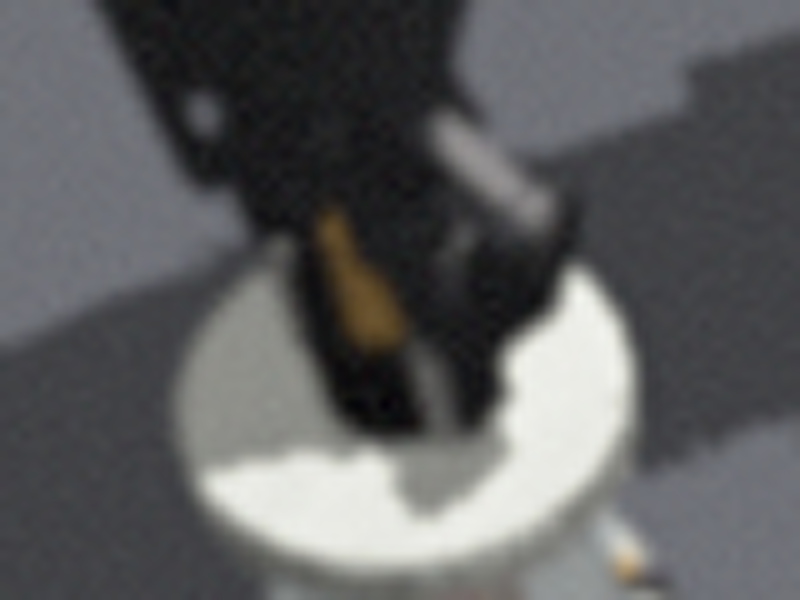

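arm_command --motion '[{"x": 0, "y": 0, "z": -2, "rx": 0, "ry": 0, "rz": 0, "hand": 1}, {"x": 0, "y": 0, "z": -5, "rx": 0, "ry": 0, "rz": 0, "hand": 1}, {"x": 0, "y": 0, "z": -9, "rx": 0, "ry": 0, "rz": 0, "hand": 1}, {"x": 0, "y": 0, "z": -14, "rx": 0, "ry": 0, "rz": 0, "hand": 1}, {"x": 0, "y": 0, "z": -19, "rx": 0, "ry": 0, "rz": 0, "hand": 1}, {"x": 0, "y": 0, "z": -24, "rx": 0, "ry": 0, "rz": 0, "hand": 1}, {"x": 0, "y": 0, "z": -28, "rx": 0, "ry": 0, "rz": 0, "hand": 1}, {"x": 0, "y": 0, "z": -30, "rx": 0, "ry": 0, "rz": 0, "hand": 1}]'

```text
clock: 31.22
tcp_pos: [0.504, -0.2378, 0.1408]
orientation: [0.0, -0.001, 1.0, -0.0]
wrist_force: [0.3, -0.5, -3.3]
finger_gap: 0.039
```

```bash
python3 shot.py 23 .504 -.2367 .12;python3 go.py .504 -.2378 .23
```

```text
scene [ 0.504  -0.2378  0.1409] 209 160 0.0389 [ 3.e-04 -8.e-04  1.e+00 -1.e-04] 31.275
top [ 0.504  -0.2378  0.1407] 455 241 0.0389 [ 2.e-04 -8.e-04  1.e+00 -1.e-04] 31.325
t 31.325 tcp [ 0.504  -0.2378  0.1407] F [ 0.1  0.4 -2.3] gap 0.0389 q [-0.585  0.321 -0.169  1.08   0.    -0.586]
to target: shift mm, rotvec deg [ -0.1  -0.  -89.3] [-0.01  0.02  0.09]
```

View pics/g23.png

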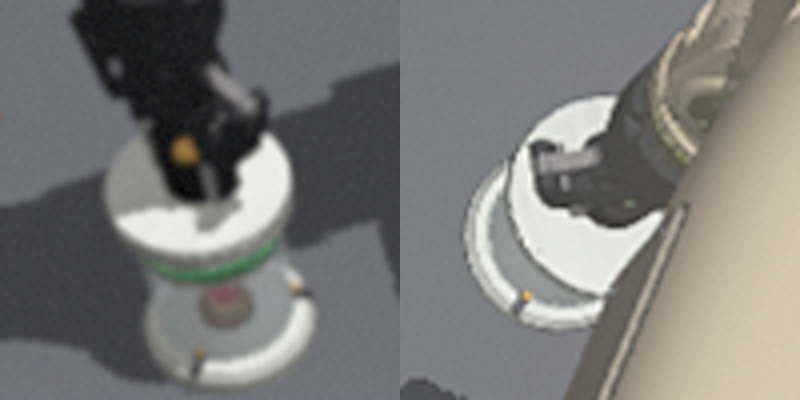

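The cap is 30 mm up with no side force. The green inner lid stays on the rim at crop (215,260).

arm_command --motion '[{"x": 0, "y": 0, "z": -4, "rx": 0, "ry": 0, "rz": 0, "hand": 1}, {"x": 0, "y": 0, "z": -10, "rx": 0, "ry": 0, "rz": 0, "hand": 1}, {"x": 0, "y": 0, "z": -18, "rx": 0, "ry": 0, "rz": 0, "hand": 1}, {"x": 0, "y": 0, "z": -27, "rx": 0, "ry": 0, "rz": 0, "hand": 1}, {"x": 0, "y": 0, "z": -37, "rx": 0, "ry": 0, "rz": 0, "hand": 1}, {"x": 0, "y": 0, "z": -48, "rx": 0, "ry": 0, "rz": 0, "hand": 1}, {"x": 0, "y": 0, "z": -60, "rx": 0, "ry": 0, "rz": 0, "hand": 1}, {"x": 0, "y": 0, "z": -72, "rx": 0, "ry": 0, "rz": 0, "hand": 1}, {"x": 0, "y": 0, "z": -84, "rx": 0, "ry": 0, "rz": 0, "hand": 1}, {"x": 0, "y": 0, "z": -90, "rx": 0, "ry": 0, "rz": 0, "hand": 1}]'

```text
clock: 32.58
tcp_pos: [0.5042, -0.2379, 0.2316]
orientation: [0.001, -0.001, 1.0, -0.0]
wrist_force: [0.4, -0.1, -3.3]
finger_gap: 0.0389
```

arm_command --motion '[{"x": 0, "y": 0, "z": 0, "rx": 0, "ry": 0, "rz": 0, "hand": 1}, {"x": 0, "y": 0, "z": 0, "rx": 0, "ry": 0, "rz": 0, "hand": 1}, {"x": 0, "y": 0, "z": 0, "rx": 0, "ry": 0, "rz": 0, "hand": 1}, {"x": 0, "y": 0, "z": 0, "rx": 0, "ry": 0, "rz": 0, "hand": 1}]'

```text
clock: 33.08
tcp_pos: [0.5037, -0.2376, 0.2301]
orientation: [-0.0, -0.001, 1.0, 0.0]
wrist_force: [0.0, 0.2, -2.0]
finger_gap: 0.0389
```

```bash
python3 shot.py 24 .504 -.2367 .14 60;python3 go.py .504 -.2378 .23; python3 - <<'E'
import pickle,cv2
from edge import *
p=pickle.load(open("pics/scene24.pkl","rb"));cv2.imwrite("pics/full24.png",p["image"][:,:,::-1])
W=cloud(p);m=np.isfinite(W[...,2])&(np.hypot(W[...,0]-.504,W[...,1]+.2367)<.05)&(W[...,2]>.218)&(W[...,2]<.242)
P=W[m];A=np.c_[P[:,:2]-[.504,-.2367],np.ones(len(P))];print("cap plane",np.linalg.lstsq(A,P[:,2],rcond=None)[0],len(P))
im=p["image"].astype(int);g=(im[...,1]>im[...,0]+25)&(im[...,1]>im[...,2]+10);g[:, :150]=0;g[:,270:]=0;g[:100]=0;g[240:]=0
Z=W[g];Z=Z[np.isfinite(Z[:,2])];print("green pts",len(Z),np.percentile(Z[:,2],[5,50,95]),np.median(Z,0))
print("flange",edgefit(p,(.5045,-.2365),.046,.105,search=.005,ch=lambda im:im[...,1]-.5*im[...,0]-.5*im[...,2],sect=lambda A:np.cos(A)>-.2))
E
```

```text
scene [ 0.5037 -0.2376  0.2302] 208 154 0.0388 [-2.e-04 -8.e-04  1.e+00  2.e-04] 33.125
top [ 0.5038 -0.2377  0.2302] 457 239 0.039 [-2.e-04 -8.e-04  1.e+00  2.e-04] 33.175
t 33.175 tcp [ 0.5038 -0.2377  0.2302] F [-0.9  0.2 -2.8] gap 0.039 q [-0.585  0.279 -0.004  1.289  0.    -0.586]
to target: shift mm, rotvec deg [-0.2 -0.1  0.2] [ 0.02 -0.02  0.09]
cap plane [-0.00956662  0.00267079  0.22918414] 725
green pts 786 [0.09935822 0.10400284 0.10746228] [ 0.50798197 -0.2308949   0.10400284]
flange (array([ 0.506 , -0.2355]), 51, 0.67, 0.32)
```

View pics/g24.png

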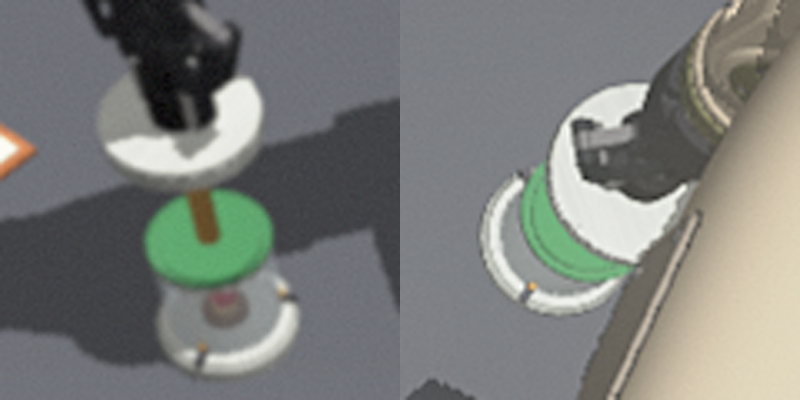

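View pics/full24.png

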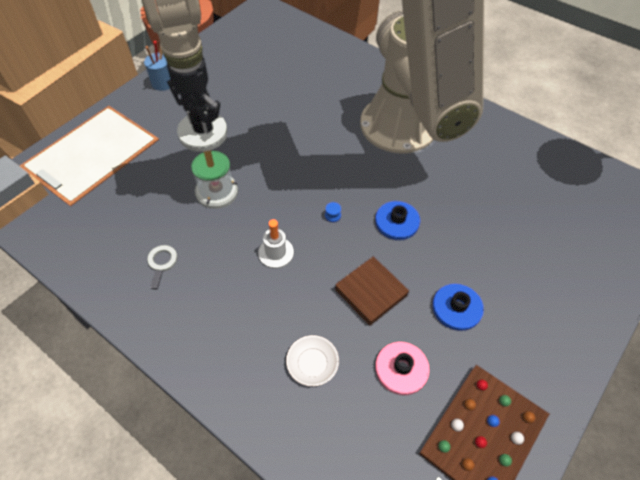

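The picture shows the cap held level at (202,130). The inner lid is seated below it at (211,166), the probe is upright at (273,240), and the dish (312,361), ring gauge (162,258) and loupe (333,211) have not moved. I'll hand in now.

```bash
python3 -c "
from workcell import hand_in
print(hand_in())"
```

```text
the job is handed in; nothing more can be done
None
```

The job is done in the order asked and handed in at about 33 s of the 61 s allowed.

- **Probe:** Its tip was held about 28 mm below the rim and 20 mm above the marble for about 1.3 s, with no contact force. It went back into the stand, pressing lightly on the post (about 6 N), and the pictures show it upright.
- **Lids:** I carried both by the brass stem and lowered them level. I kept hold until the wrist showed a seating push of about 10–13 N, at the height worked out beforehand (0.1 mm off). Then I let go.
- **Outer cap:** I gripped it by the black collar and lifted it straight up about 119 mm, with no side force above about 1 N.

**Last checks:**
- The cap is level to about 0.6°, with its skirt about 43 mm above the top of the stem.
- The inner lid's flange is at rim height and centred within about 1 mm.
- The dish, ring gauge and loupe look unmoved in the last scene picture; I compared them by eye and did not measure them.

**Disagreements:**
- The two cameras differed by 2–3 mm in position (up to 7 mm in the first rough fits), so I used values between them and checked those against the gripper and the held probe.
- While seating, the wrist showed about 5 N sideways; it was gone after I let go.

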